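# Lock a quarter-turn T-stud into the fork of a hold-down strap

### The job

Take the T-stud with the red wing from its sloping wooden rest, tip it upright and stand it, head down, in the open stretch of the T-slot in front of the fork, wing lengthwise along the slot, and let go of it. Then take it again by the wing, slide it along the slot fully home into the fork of the strap without turning it, and only then give it a quarter turn, so that the wing stands square across the slot with the head locked under the slot's lips. Leave it standing there, and do not disturb the pliers, nippers and ring clamp lying about.

Things in the scene. Friction and masses are not known exactly. Their poses are not given: they have to be found in the camera images.
- stud_wing (a point): Centre of the loose T-stud's red wing, 90 mm above the head's underside. Axes: z along the shank from head to wing; x along the wing's long side; y through its thickness. Wing 50 mm (x, rounded ends) x 14 mm (y) x 28 mm (z), best gripped across the 14 mm. At the start the stud lies in the rest, wing end 20 degrees up, x in the upright plane through the shank, so y is level.
- stud: The same T-stud (about 0.16 kg, 104 mm over all), same axes; origin at the centre of the T-head's flat underside. Steel head 34 mm (x, parallel to the wing) x 13 mm (y) x 10 mm (z), then a round shank of 12 mm diameter and 66 mm length, then the wing. It is the same when turned half a turn about z.
- rest: Fixed wooden rest; origin on the worktop under its middle, x level from the stud's head towards its wing. Base 100x60x8 mm. In its frame: head underside centre (-40,0,32) mm, wing centre (45,0,63) mm. Head in a 16 mm gap against a back stop; shank in an open-topped saddle 46 to 54 mm from the head's underside, 30 mm wide outside. The wing is free on all sides; the stud comes out straight up.
- fixture: Fixed T-slot plate, 212 (x) x 100 (y) x 30 mm high, origin at the centre of its underside. Slot along x at y = 0, x -100 to +100 mm, ends closed: mouth 17 mm wide with 3 mm chamfers, lips z 22 to 30 mm, undercut 40 mm, floor at z = 6 mm. The head enters only lengthwise and turns freely below the lips, with 6 mm of play: pressed on the floor it drags, leans; carried 2 to 3 mm up it slides easily.
- slot_drop (a point): Middle of the open stretch of the slot at the level of the plate's top, at (-40, 0, 30) mm in the fixture's frame; axes as the fixture.
- fork_seat (a point): Where the head's underside centre comes when the stud is fully home: (55,0,6) mm in the fixture's frame, same axes. Dark steel strap: z 44 to 52, x 30 to 92, y +-40 mm in that frame; its fork, an 18 mm gap open to -x from x = 30 mm, takes the shank, which meets the fork's bottom 1 mm beyond this point. The wing's centre is then 90 mm above it.
- pliers: Bystander: round-nose pliers with black handles lying flat, 53 x 144 x 10 mm, origin under its centre.
- end_nippers: Bystander: red-handled end nippers lying flat, 65 x 155 x 16 mm, origin under its centre.
- ring_clamp: Bystander: wooden ring clamp lying flat, 22 x 120 x 22 mm, origin under its centre.

How it is judged:
By the outcome, as a careful person would: the job done as asked, in the order asked, and still so for the second after the job is handed in, with the robot touching nothing.
It also fails if it takes over 54 s, if anything falls off the work surface, if the arm or the gripper's body presses on something with over 40 N, if the wrist force passes 120 N, or if a joint passes its speed limit or range.

### The arm

A 7-joint arm with a two-finger parallel gripper is mounted at the origin on a cart in front of the work surface, level with it; the furniture and walls round the work are solid. World frame = base frame: x ahead of the robot, y to its left, z up, the work surface at z = 0. Lengths are in m, angles in rad, forces in N, time in s.
With the tool pointing down it reaches from about 0.425 to 1.025 m from the base axis. Payload 3.6 kg.
Tool frame: the origin (TCP) lies midway between the tips of the shut fingers; the grasp point (between the pads) lies 19 mm behind it; x points along the fingers, z is the direction in which the jaws open and shut, and the axes are right-handed (so a half turn about x gives the same grasp; the last joint's range is limited). The gripper opens to 85 mm and grips with 20 to 120 N. Pads are 22 mm wide; open, the fingers measure 114 mm over their backs; the gripper's body (76 mm by 85 mm) begins 54 mm behind the grasp point. The pads swing forward as they close: fully open they stand 13 mm farther back than shut.
Start: joints at [1.252, 0.591, 0.048, 1.609, -0.033, 0.943, -0.034], TCP at [0.162, -0.707, 0.198] pointing down, gripper open.
Joint ranges: [-2.69, 2.69], [-0.47, 2.24], [-1.27, 1.36], [0.19, 2.51], [-1.53, 4.68], [0.08, 2.07], [-3.09, 3.09]. Speed limits (rad/s): [2.57, 2.57, 3.14, 3.14, 3.14, 3.14, 3.14].

### API

Orientations are given as a unit quaternion [x, y, z, w].
In Python, from station import monitor, eyes, order gives the robot as it stands.
- The arm moves only by the tool send_rows, never from a script. Its argument "rows" is text: rows parted by semicolons, each of 7 numbers parted by spaces: the shift along the tool's x, y, z in mm, then the turn, a rotation vector about the tool's x, y, z in degrees, then the finger opening in mm, from 0 to 85.4. In form: tx ty tz wx wy wz hand; .... A call has exactly 8 rows; each row shifts and turns the commanded pose from where the row before left it, along the tool's axes as they then stand; what a row does not reach is not made up. A row lasts 1/8 s, in which the tool goes at most 62.5 mm and 10.7 degrees, less where a joint would pass 70% of its speed; a pose out of reach is approached as far as the arm can. A call is refused whole if a number of a shift passes 62.5 or a number of a turn 10.7, either way. A call with a gripper value outside its range is refused whole. The fingers move at their own pace and stop on an object; the grip force is fixed at half the most. Time passes only in rows, so rows that do not move let the fingers close, or fill a call up. It gives the time, the measured TCP pose, the force and the opening at its end, in the units of the state.
- monitor.sense(): the state, without advancing time (a new reading comes with each control period).
- eyes.camera(name): name is "side" or "top"; returns (picture, depth): 384x512x3 uint8, red, green, blue; 384x512 float32, m along the optical axis (not along the pixel's ray), 0 where there is no reading.
- eyes.get_calibration(name): a dict with "fx", "fy", "cx", "cy" (pixels), "k1" (the pictures are not rectified: a ray, as slopes to the right and down, at radius r is drawn at 1 + k1 r^2 times it, then the intrinsics apply), "rvec" (rotation vector, rad) and "tvec" (3), from world to camera coordinates, as OpenCV has them. Camera axes: x right, y down, z forward; pixel columns grow to the right and rows downward; lengths in m; the calibration is good to about 2 mm. A picture is of the moment at which its call begins. get_calibration takes no time and is no camera call.
- order.finish_job(): hands the job in, once; it reports no verdict.
The state is a dict: "t": time; "q": joint angles; "joint_vel": joint speeds; "joint_torque": joint torques, N m; "tcp_pos": TCP position; "tool_rot": TCP orientation; "force": force on the tool from outside, world axes, zero at the start; "ft_torque": the same for the moment, N m; "grip_width": finger opening in m.
Only numpy, scipy, OpenCV 4.12 (cv2) and the standard library are available. Lean on these libraries where they do the work, as an engineer would, in place of code of your own. Each camera call takes 0.05 s, during which the arm holds its last target.

## Working session

There is one attempt and no reset: what is moved stays moved. The work goes in short steps, Python scripts to look and compute and a tool call to move; the robot and the scene stay as the last step left them, time stands still between calls to the robot, and variables do not carry over. Pictures are saved under pics/ and viewed, and the job is handed in when it is done.

Besides the shell and the picture viewer there is one more tool, called after "Request:" by a JSON object that holds its "op" and its "data", one argument or row to a line. send_rows: Moves the arm, as the interface text tells. Its arguments: {"type":"object","properties":{"rows":{"type":"string"}},"required":["rows"]}

```bash
mkdir -p pics; ls
cat > h.py <<'E'
import numpy as np,cv2
from station import monitor,eyes,order
from scipy.spatial.transform import Rotation as R
def grab(n,tag):
    p,d=eyes.camera(n); np.savez(f'pics/{tag}.npz',p=p,d=d); cv2.imwrite(f'pics/{tag}.png',cv2.cvtColor(p,cv2.COLOR_RGB2BGR)); return p,d
def cloud(n,d):
    c=eyes.get_calibration(n); K=np.array([[c['fx'],0,c['cx']],[0,c['fy'],c['cy']],[0,0,1.]])
    v,u=np.mgrid[0:d.shape[0],0:d.shape[1]]
    pts=np.stack([u.ravel(),v.ravel()],1).astype(float)[:,None]
    x=cv2.undistortPoints(pts,K,np.array([c['k1'],0,0,0,0.]))[:,0]
    z=d.ravel(); P=np.c_[x*z[:,None],z]
    Rm=cv2.Rodrigues(np.array(c['rvec'],float))[0]
    W=(P-np.array(c['tvec']).ravel())@Rm
    W[z==0]=np.nan
    return W.reshape(*d.shape,3)
E
python3 - <<'E'
from h import *
for n in('top','side'):
    p,d=grab(n,n+'0'); c=eyes.get_calibration(n);print(c)
    W=cloud(n,d); print(np.nanmin(W,(0,1)),np.nanmax(W,(0,1)))
s=monitor.sense();print(s)
E
```

```text
pics
{'fx': 352.1856076845867, 'fy': 352.1856076845867, 'cx': 251.5812544507, 'cy': 194.73095103065998, 'k1': -0.11245811849597093, 'rvec': array([-2.19502654,  2.23680169, -0.04991463]), 'tvec': array([-0.27696019,  0.53195105,  0.89809155])}
[-0.48295534 -1.06679399 -0.8987449 ] [1.68259728 1.11306532 0.40282793]
{'fx': 360.08033154446457, 'fy': 360.08033154446457, 'cx': 262.4546408990517, 'cy': 195.11886508187567, 'k1': -0.010192388398764242, 'rvec': array([ 2.21258769, -0.25087838,  0.12096749]), 'tvec': array([-0.58215059, -0.03082233,  1.07835175])}
[-1.00125771 -0.84051021 -0.90220917] [2.33596036 2.70927789 0.51819611]
{'t': 0.1, 'q': array([ 1.25250022,  0.5920433 ,  0.04831431,  1.60972928, -0.03331518,
        0.9427043 , -0.0336574 ]), 'joint_vel': array([-0.00033209, -0.00235683,  0.00165115, -0.00217954, -0.00175017,
        0.00089587,  0.00081744]), 'joint_torque': array([ 4.61925330e-03, -5.50000012e+01,  1.55309390e+00, -1.98826826e+01,
        9.70136316e-03,  3.85341627e-03, -7.96802709e-06]), 'tcp_pos': array([ 0.16142327, -0.70594149,  0.1964309 ]), 'tool_rot': array([ 0.44116201,  0.55354684, -0.44030806,  0.55235024]), 'force': array([-0.07685094,  0.02215232, -0.48892187]), 'ft_torque': array([0.05525599, 0.00384852, 0.01394236]), 'grip_width': 0.0852415656812862}
```

View pics/top0.png

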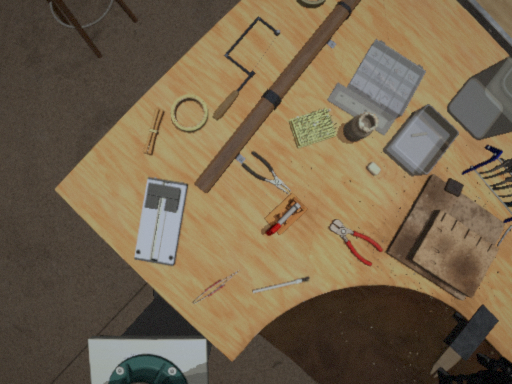

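View pics/side0.png

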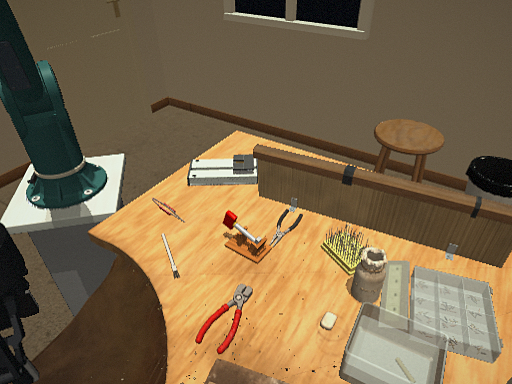

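The top view shows the fixture at about (160,222) with its strap at the far end. The rest with the red wing is at (283,217), wing end at (270,230). The pliers (262,172) and nippers (355,240) lie near the rest. A tall plank runs from (205,187) up to the right.

Run:
```python
from h import *
f=np.load('pics/top0.npz');W=cloud('top',f['d']);p=f['p']
for u,v in [(150,370),(100,200),(148,180),(186,184),(135,260),(173,264),(163,195),(153,255),(270,231),(296,207),(283,217),(205,187),(212,187),(260,160),(300,70)]: print((u,v),W[v,u].round(4),p[v,u])
b=cv2.resize(p[170:275,125:310],None,fx=4,fy=4,interpolation=cv2.INTER_CUBIC)
cv2.imwrite('pics/z.png',b[:,:,::-1])
f=np.load('pics/side0.npz');p=f['p']
b=cv2.resize(p[130:280,180:320],None,fx=4,fy=4,interpolation=cv2.INTER_CUBIC)
cv2.imwrite('pics/z2.png',b[:,:,::-1])
# tall plate region & heights map
H=W[...,2]; 
m=(np.clip(H,-.02,.12)+.02)/.14*255
m=cv2.applyColorMap(np.nan_to_num(m).astype(np.uint8),cv2.COLORMAP_JET)
cv2.imwrite('pics/hm.png',m)
```

```text
(150, 370) [ 0.0747 -0.0132  0.0191] [31 51 49]
(100, 200) [ 5.204e-01  1.110e-01 -4.000e-04] [168 149 104]
(148, 180) [ 0.5683 -0.0257  0.0289] [166 172 180]
(186, 184) [ 0.5565 -0.1215  0.0263] [79 76 67]
(135, 260) [3.622e-01 2.030e-02 3.000e-04] [161 134  91]
(173, 264) [ 0.3547 -0.0842  0.0241] [84 78 74]
(163, 195) [ 0.5293 -0.0684  0.0513] [85 83 84]
(153, 255) [ 0.3756 -0.029   0.0058] [167 173 171]
(270, 231) [ 0.4382 -0.3273  0.0765] [91 16 15]
(296, 207) [ 0.4935 -0.3957  0.0447] [96 94 90]
(283, 217) [ 0.4698 -0.3618  0.0527] [137 133 129]
(205, 187) [ 0.5425 -0.1832  0.1595] [104  85  66]
(212, 187) [ 0.5489 -0.1846 -0.0026] [144 109  69]
(260, 160) [ 0.6172 -0.311  -0.0022] [91 73 49]
(300, 70) [ 0.7974 -0.3949  0.1584] [97 74 53]
```

View pics/z.png

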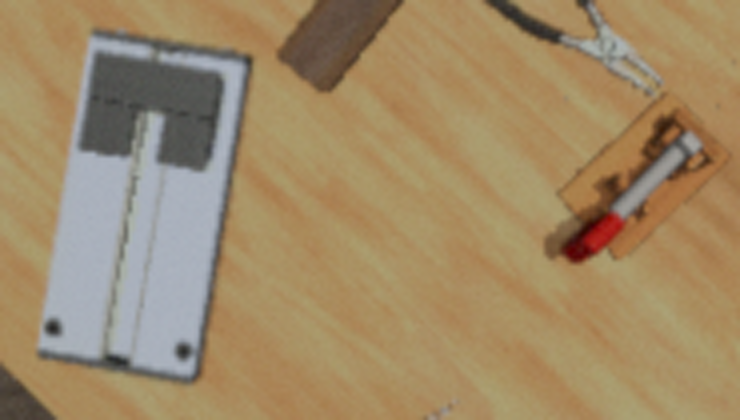

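View pics/z2.png

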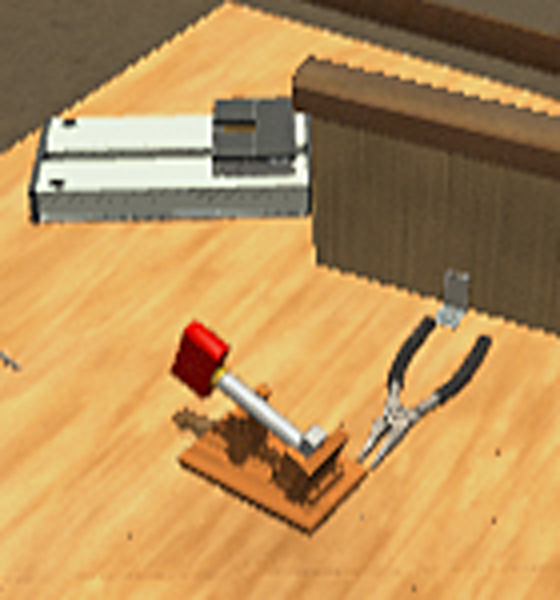

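View pics/hm.png

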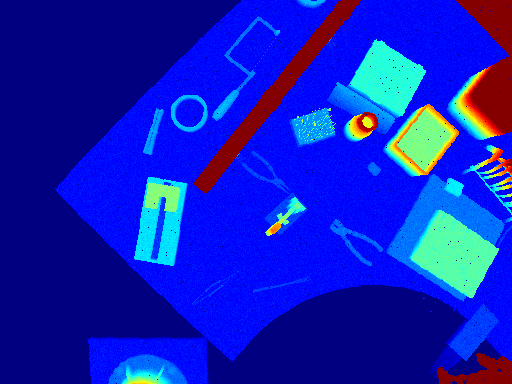

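Run:
```python
from h import *
for n in('top','side'):
    f=np.load(f'pics/{n}0.npz');W=cloud(n,f['d']);p=f['p'].astype(int)
    X,Y,Z=W[...,0],W[...,1],W[...,2]
    roi=(X>.3)&(X<.62)&(Y>-.15)&(Y<.06)
    t=(X>.3)&(X<.42)&(Y>-.3)&(Y<-.13); print(n,'table z',np.nanmedian(Z[t]),np.nanstd(Z[t]))
    m=roi&(Z>.02)&(Z<.04); print('plate z',np.median(Z[m]))
    m8=cv2.morphologyEx(((roi&(Z>.02))*255).astype(np.uint8),cv2.MORPH_CLOSE,np.ones((5,5)))
    q=W[roi&(Z>.024)&(Z<.06)]
    r=cv2.minAreaRect((q[:,:2]*1000).astype(np.float32)); print('rect',r, len(q))
    s=roi&(Z>.045)&(Z<.06); q=W[s];r=cv2.minAreaRect((q[:,:2]*1000).astype(np.float32)); print('strap',r,np.median(q[:,2]))
    roi=(X>.37)&(X<.56)&(Y>-.46)&(Y<-.26)
    red=roi&(p[...,0]>1.8*p[...,1])&(p[...,0]>1.8*p[...,2])&(p[...,0]>60)&(Z>.025)
    q=W[red]; print('wing',len(q),q.mean(0),np.median(q,0),q.min(0),q.max(0))
    base=roi&(Z>.004)&(Z<.012);q=W[base]
    r=cv2.minAreaRect((q[:,:2]*1000).astype(np.float32)); print('restbase',r,len(q))
    sh=roi&(Z>.03)&(abs(p[...,0]-p[...,2])<25)&(p.min(-1)>60); q=W[sh]
    c=q.mean(0);u,sv,vt=np.linalg.svd(q-c);print('shank',len(q),c,vt[0],sv)
s=monitor.sense(); print(R.from_quat(s['tool_rot']).as_matrix().round(3))
```

```text
top table z -0.0013023234163324867 0.0017401550191391566
plate z 0.028658250004959765
rect ((464.75323486328125, -54.149436950683594), (102.20003509521484, 212.41099548339844), 79.48529815673828) 2895
strap ((524.5179443359375, -65.22896575927734), (80.05314636230469, 62.25372314453125), 79.4459457397461) 0.050669756287656034
wing 106 [ 0.44307541 -0.3345648   0.07598598] [ 0.44357671 -0.33409417  0.08117555] [ 0.42646058 -0.35133002  0.05007436] [ 0.45729459 -0.31701631  0.08971791]
restbase ((458.117919921875, -365.8183898925781), (121.6480941772461, 191.78475952148438), 71.49588012695312) 558
shank 125 [ 0.4795977  -0.37713611  0.04807073] [-0.64761659  0.73418013  0.20389284] [0.2281229  0.04456432 0.03759823]
side table z -0.0014357882200200854 0.0014056432928396842
plate z 0.02809579989251567
rect ((461.2161865234375, -54.39752197265625), (107.23136138916016, 209.24179077148438), 78.78890228271484) 1287
strap ((521.1557006835938, -67.97215270996094), (81.7855453491211, 61.28446960449219), 78.69957733154297) 0.050080265521764526
wing 174 [ 0.44169698 -0.34569598  0.06669077] [ 0.43923783 -0.34328812  0.06939038] [ 0.42439777 -0.41759144  0.02756622] [ 0.51317585 -0.32753345  0.08898465]
restbase ((498.2663879394531, -354.9391174316406), (123.88711547851562, 101.76075744628906), 41.70273971557617) 533
shank 130 [ 0.47426232 -0.37846525  0.04825276] [ 0.6420282  -0.73859514 -0.20561373] [0.24331655 0.04362421 0.03303903]
[[-0.001  0.975  0.223]
 [ 0.002  0.223 -0.975]
 [-1.    -0.    -0.002]]
```

```bash
cat > fit.py <<'E'
from h import *
from scipy.optimize import least_squares
def box(P,h,r=0):
    q=abs(P)-(np.array(h)-r); return np.linalg.norm(np.maximum(q,0),axis=1)+np.minimum(q.max(1),0)-r
def cyl(P,r,z0,z1):
    d=np.c_[np.hypot(P[:,0],P[:,1])-r,np.maximum(z0-P[:,2],P[:,2]-z1)]
    return np.linalg.norm(np.maximum(d,0),axis=1)+np.minimum(d.max(1),0)
def sdf(P): # stud frame mm
    return np.minimum.reduce([box(P-[0,0,5],[17,6.5,5]),cyl(P,6,10,76),box(P-[0,0,90],[25,7,14])])
def fitstud(q,T0):
    # T: x,y,z wing centre mm, rotvec of stud
    def res(v):
        L=R.from_rotvec(v[3:]).inv().apply(q-v[:3])+[0,0,90]; return sdf(L)
    s=least_squares(res,T0,loss='soft_l1',f_scale=1.5,x_scale=[1,1,1,.02,.02,.02]); return s.x,np.median(abs(res(s.x)))
def studrot(az,el,):
    z=np.array([np.cos(az)*np.cos(el),np.sin(az)*np.cos(el),np.sin(el)]); y=np.array([-np.sin(az),np.cos(az),0]); return R.from_matrix(np.c_[np.cross(y,z),y,z])
E
python3 - <<'E'
from fit import *
for n in('top','side'):
    c=eyes.get_calibration(n);print('cam at',-cv2.Rodrigues(c['rvec'])[0].T@c['tvec'])
    f=np.load(f'pics/{n}0.npz');W=cloud(n,f['d']);p=f['p'].astype(int)
    X,Y,Z=W[...,0],W[...,1],W[...,2]
    roi=(X>.37)&(X<.56)&(Y>-.46)&(Y<-.29)
    red=roi&(p[...,0]>2.5*p[...,1])&(p[...,0]>60)&(Z>.025)
    sh=roi&(Z>.03)&(abs(p[...,0]-p[...,2])<25)&(p.min(-1)>60)
    q=W[red|sh]*1000+[0,0,1.3]; print(red.sum(),sh.sum())
    v,e=fitstud(q,np.r_[440,-335,63,studrot(np.radians(131.2),np.radians(20)).as_rotvec()])
    M=R.from_rotvec(v[3:]).as_matrix(); print(v[:3].round(1),'zaxis az,el',np.degrees([np.arctan2(M[1,2],M[0,2]),np.arcsin(M[2,2])]).round(1),'y elev',M[2,1].round(3),'head',(v[:3]-90*M[:,2]).round(1),e)
E
```

```text
cam at [ 0.51112403 -0.26170981  0.91460783]
87 125
[ 441.8 -335.1   61.6] zaxis az,el [131.5  19.1] y elev -0.04 head [ 498.2 -398.8   32.2] 0.6795807535211611
cam at [ 0.37380409 -0.98308939  0.62968053]
155 130
[ 439.6 -335.3   62.2] zaxis az,el [131.6  19.4] y elev 0.006 head [ 496.  -398.8   32.3] 0.6252797286767651
```

```bash
cat > plan.py <<'E'
from fit import *
def Rt(d,jaw):  # tool rot with x=d, z=jaw
    d=np.array(d,float);d/=np.linalg.norm(d);jaw=np.array(jaw,float);jaw-=d*(jaw@d);jaw/=np.linalg.norm(jaw)
    return R.from_matrix(np.c_[d,np.cross(jaw,d),jaw])
def hv(az): return np.array([np.cos(np.radians(az)),np.sin(np.radians(az)),0])
def tooldir(az,th): # horizontal dir az tilt th from down
    return np.sin(np.radians(th))*hv(az)+[0,0,-np.cos(np.radians(th))]
def cur():
    s=monitor.sense(); return s['tcp_pos']*1000,R.from_quat(s['tool_rot'])
def plan(way,hand,start=None):
    # way: list of (p,Rot,n)
    p,r=start or cur(); rows=[]
    for P,Rr,n in way:
        P=np.array(P,float); p0,r0=p,r
        w=(r0.inv()*Rr).as_rotvec()
        for k in range(1,n+1):
            tp=p0+(P-p0)*k/n; tr=r0*R.from_rotvec(w*k/n)
            t=r.inv().apply(tp-p).round(1); wv=np.degrees((r.inv()*tr).as_rotvec()).round(1)
            rows.append((t,wv)); p=p+r.apply(t); r=r*R.from_rotvec(np.radians(wv))
    print('; '.join(' '.join(f'{x:g}' for x in [*t,*w,hand]) for t,w in rows)); print('max',max(abs(t).max() for t,_ in rows),max(np.linalg.norm(w) for _,w in rows),'n',len(rows),'end',p.round(1))
    return p,r
def st(): 
    s=monitor.sense();M=R.from_quat(s['tool_rot']).as_matrix();print('t',round(s['t'],2),'tcp',(s['tcp_pos']*1000).round(1),'d az',np.degrees(np.arctan2(M[1,0],M[0,0])).round(1),'tilt',np.degrees(np.arccos(-M[2,0])).round(1),'jaw az',np.degrees(np.arctan2(M[1,2],M[0,2])).round(2),'jaw el',np.degrees(np.arcsin(M[2,2])).round(2),'F',s['force'].round(1),'T',s['ft_torque'].round(2),'w',round(s['grip_width']*1000,1),'q',s['q'].round(2))
C=np.array([440.7,-335.2,63.]); AZ=131.5; FIX=np.array([463.2,-54.3,0]); FAZ=-10.8
E
python3 - <<'E'
from plan import *
d=tooldir(AZ+180,10); r=Rt(d,hv(-138.5)); print(d,Rt(d,hv(-138.5)).as_matrix().round(2))
plan([(C-85*d+[0,0,20],r,8)],60)
E
```

```text
[ 0.11506276 -0.1300548  -0.98480775] [[ 0.12  0.65 -0.75]
 [-0.13 -0.74 -0.66]
 [-0.98  0.17  0.  ]]
3.8 43.5 -39 7.7 -0.7 1.1 60; 4.1 37.8 -44.5 7.6 -0.7 1.2 60; 4.2 31.4 -49.2 7.7 -0.6 1.1 60; 4.2 24.6 -53 7.6 -0.7 1.1 60; 3.9 17.2 -55.8 7.7 -0.7 1.2 60; 3.6 9.5 -57.6 7.6 -0.7 1.1 60; 2.9 1.7 -58.5 7.7 -0.7 1.2 60; 2.2 -6.2 -58.1 7.6 -0.7 1.1 60
max 58.5 7.824321056807421 n 8 end [ 430.9 -324.1  166.7]
```

Request:
{"op": "send_rows", "data": {
  "rows": "3.8 43.5 -39 7.7 -0.7 1.1 60; 4.1 37.8 -44.5 7.6 -0.7 1.2 60; 4.2 31.4 -49.2 7.7 -0.6 1.1 60; 4.2 24.6 -53 7.6 -0.7 1.1 60; 3.9 17.2 -55.8 7.7 -0.7 1.2 60; 3.6 9.5 -57.6 7.6 -0.7 1.1 60; 2.9 1.7 -58.5 7.7 -0.7 1.2 60; 2.2 -6.2 -58.1 7.6 -0.7 1.1 60"
}}

```text
t: 1.1
tcp_pos: [0.4317, -0.3235, 0.167]
tool_rot: [0.681, 0.189, -0.637, 0.307]
force: [1.3, -0.3, -0.4]
grip_width: 0.0598
```

Run:
```python
from plan import *
st()
d=tooldir(AZ+180,10); r=Rt(d,hv(-138.5))
plan([(C-40*d,r,3),(C+15*d,r,5)],60)
```

```text
t 1.1 tcp [ 431.7 -323.5  167. ] d az -49.1 tilt 10.2 jaw az -138.78 jaw el 0.05 F [ 1.3 -0.3 -0.4] T [0.1  0.06 0.01] w 59.8 q [ 0.24  0.36  0.36  2.19 -0.17  0.45 -1.7 ]
21.7 -1.2 0.3 -0.1 0 -0.1 60; 21.6 -1.3 0.3 -0.1 0.1 -0 60; 21.7 -1.2 0.4 -0.1 -0 -0.1 60; 11 0 -0 0 -0 0 60; 11 0 -0 0 -0 0 60; 11 0 -0 0 -0 0 60; 11 0.1 -0 0 -0 0 60; 11 -0 -0 0 -0 0 60
max 21.7 0.14142135623730953 n 8 end [ 442.4 -337.2   48.2]
```

Request:
{"op": "send_rows", "data": {
  "rows": "21.7 -1.2 0.3 -0.1 0 -0.1 60; 21.6 -1.3 0.3 -0.1 0.1 0 60; 21.7 -1.2 0.4 -0.1 0 -0.1 60; 11 0 0 0 0 0 60; 11 0 0 0 0 0 50; 11 0 0 0 0 0 40; 11 0.1 0 0 0 0 34; 11 0 0 0 0 0 34"
}}

```text
t: 2.1
tcp_pos: [0.442, -0.3389, 0.0479]
tool_rot: [0.68, 0.194, -0.636, 0.309]
force: [0.1, 0.1, 0.5]
grip_width: 0.034
```

Run:
```python
from plan import *
st()
for n in('top','side'):
    p,d=grab(n,n+'1'); 
    b=cv2.resize(p[150:280,190:340],None,fx=5,fy=4.5,interpolation=cv2.INTER_CUBIC)
    cv2.imwrite(f'pics/{n}1z.png',b[:,:,::-1])
```

```text
t 2.1 tcp [ 442.  -338.9   47.9] d az -48.4 tilt 9.9 jaw az -138.18 jaw el 0.04 F [0.1 0.1 0.5] T [ 0.15  0.16 -0.06] w 34.0 q [ 0.4   0.58  0.19  2.22 -0.28  0.19 -1.59]
```

View pics/top1z.png

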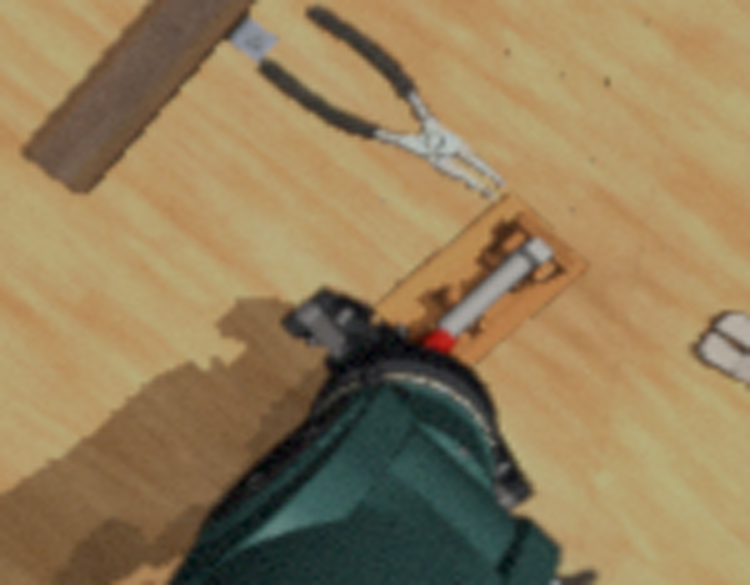

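View pics/side1z.png

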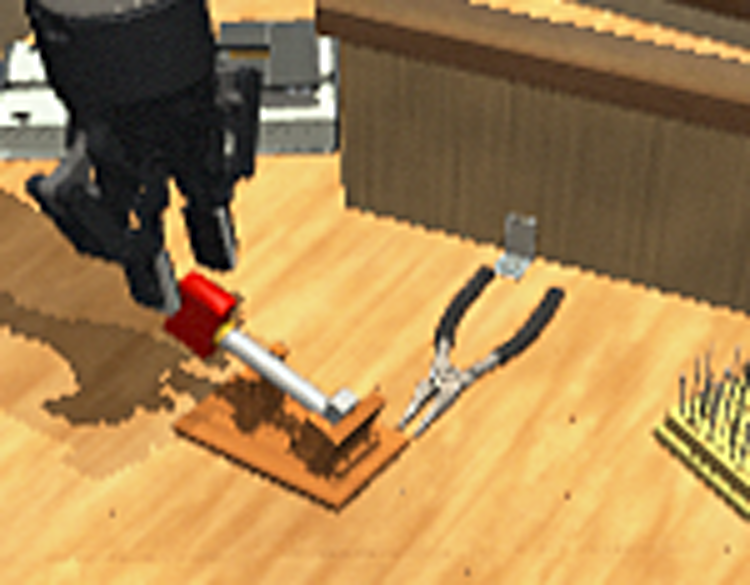

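```bash
cat >> h.py <<'E'
def proj(n,P):
    c=eyes.get_calibration(n);K=np.array([[c['fx'],0,c['cx']],[0,c['fy'],c['cy']],[0,0,1.]])
    return cv2.projectPoints(np.array(P,float).reshape(-1,3),np.array(c['rvec'],float),np.array(c['tvec'],float),K,np.array([c['k1'],0,0,0,0.]))[0][:,0]
E
python3 - <<'E'
from plan import *
p,r=cur(); d,y,j=r.as_matrix().T
f=lambda P:((proj('side',np.array(P)/1000)-[190,150])*[5,4.5]).round(0)
print(f([p,p+17*j,p-17*j,p-12*d+17*j,p-12*d-17*j,C,C-14*0]))
e1=hv(AZ);z=e1*np.cos(.349)+[0,0,np.sin(.349)];x=np.cross(hv(AZ+90),z)
print(x,f([C+25*x,C-25*x,C+25*x+7*hv(AZ+90),C+25*x-7*hv(AZ+90)]))
E
```

```text
[[203. 337.]
 [180. 355.]
 [225. 320.]
 [175. 337.]
 [221. 302.]
 [199. 311.]
 [199. 311.]]
[-0.2265884   0.2561116  -0.93971514] [[188. 338.]
 [210. 283.]
 [179. 345.]
 [197. 331.]]
```

Run:
```python
from plan import *
f=np.load('pics/side1.npz');W=cloud('side',f['d'])*1000;p=f['p'].astype(int)
pp,r=cur();
m=(abs(W-C).max(-1)<90)&(W[...,2]>25)
L=r.inv().apply((W[m]-pp)) ; rgb=p[m]
dark=(rgb.max(1)<120)&(abs(rgb[:,0]-rgb[:,2])<30)
q=L[dark]
for lo,hi in((-40,-12),(12,40)):
    a=q[(q[:,2]>lo)&(q[:,2]<hi)&(abs(q[:,1])<25)]
    if len(a): print(lo,len(a),'x max',np.sort(a[:,0])[-8:].round(1),'z',np.percentile(a[:,2],[5,50,95]).round(1),'y',np.percentile(a[:,1],[5,95]).round(1))
rd=L[(rgb[:,0]>2.2*rgb[:,1])&(rgb[:,0]>60)]
print('red',rd.min(0).round(1),rd.max(0).round(1),np.percentile(rd,[5,50,95],axis=0).round(1))
print('C in tool',r.inv().apply(C-pp))
```

```text
-40 210 x max [-39.8 -39.5 -39.2 -38.7 -37.9 -37.5 -37.  -36.7] z [-35.9 -17.5 -14.5] y [-8.4 14.9]
12 231 x max [-42.5 -42.3 -41.6 -40.8 -39.6 -38.8 -37.1 -36.4] z [18.5 26.4 32. ] y [-10.9  15.3]
red [-42.1 -18.   -6.2] [ 9.2 23.1 17.5] [[-39.6 -10.8  -2.8]
 [-24.    5.5   5.6]
 [  0.8  20.8   7.5]]
C in tool [-16.08275531  -0.1015053   -1.69249092]
```

Run:
```python
from plan import *
f=np.load('pics/side1.npz');W=cloud('side',f['d'])*1000;p=f['p'].astype(int)
pp,r=cur()
for v in range(206,226,2):
    print(v,[(u,*r.inv().apply(W[v,u]-pp).round(0).astype(int),*p[v,u]) for u in range(214,236,4)])
b=cv2.resize(f['p'][175:240,200:260],None,fx=10,fy=9,interpolation=cv2.INTER_NEAREST);cv2.imwrite('pics/z3.png',b[:,:,::-1])
```

```text
206 [(214, np.int64(-86), np.int64(12), np.int64(45), np.int64(34), np.int64(36), np.int64(38)), (218, np.int64(-77), np.int64(9), np.int64(32), np.int64(26), np.int64(27), np.int64(24)), (222, np.int64(-70), np.int64(9), np.int64(21), np.int64(98), np.int64(102), np.int64(98)), (226, np.int64(32), np.int64(-104), np.int64(-94), np.int64(248), np.int64(191), np.int64(106)), (230, np.int64(-43), np.int64(-5), np.int64(-17), np.int64(11), np.int64(14), np.int64(18)), (234, np.int64(-48), np.int64(9), np.int64(-16), np.int64(17), np.int64(18), np.int64(21))]
208 [(214, np.int64(-82), np.int64(11), np.int64(46), np.int64(40), np.int64(37), np.int64(35)), (218, np.int64(-71), np.int64(6), np.int64(31), np.int64(24), np.int64(28), np.int64(25)), (222, np.int64(-68), np.int64(11), np.int64(24), np.int64(124), np.int64(123), np.int64(115)), (226, np.int64(32), np.int64(-98), np.int64(-87), np.int64(249), np.int64(213), np.int64(120)), (230, np.int64(-37), np.int64(-7), np.int64(-17), np.int64(28), np.int64(23), np.int64(23)), (234, np.int64(-42), np.int64(8), np.int64(-15), np.int64(9), np.i
[... 3809 characters left out ...]
4(7), np.int64(108), np.int64(6), np.int64(2)), (234, np.int64(-16), np.int64(17), np.int64(3), np.int64(133), np.int64(110), np.int64(23))]
224 [(214, np.int64(36), np.int64(-82), np.int64(-19), np.int64(123), np.int64(92), np.int64(58)), (218, np.int64(37), np.int64(-73), np.int64(-24), np.int64(108), np.int64(72), np.int64(39)), (222, np.int64(39), np.int64(-65), np.int64(-31), np.int64(176), np.int64(136), np.int64(77)), (226, np.int64(-4), np.int64(-9), np.int64(6), np.int64(104), np.int64(7), np.int64(4)), (230, np.int64(-8), np.int64(5), np.int64(6), np.int64(111), np.int64(13), np.int64(10)), (234, np.int64(-10), np.int64(16), np.int64(4), np.int64(235), np.int64(177), np.int64(62))]
```

View pics/z3.png

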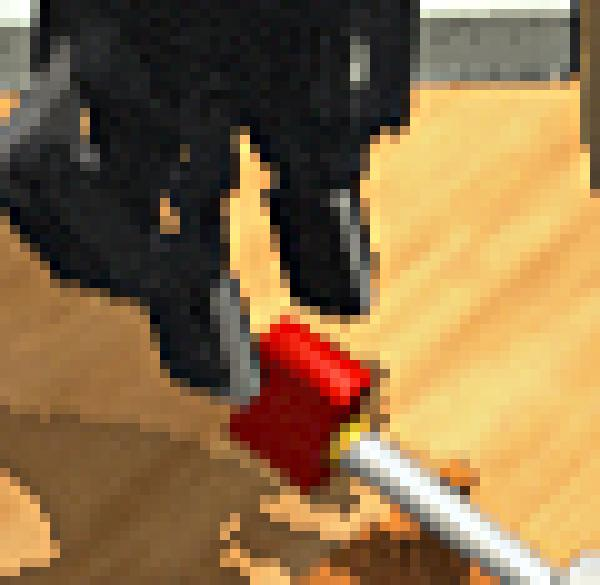

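Run:
```python
from plan import *
st()
p,dd=grab('side','side2');st()
W=cloud('side',dd)*1000;pp,r=cur()
for (u,v) in [(223,217),(235,208),(231,208),(222,214)]: print(u,v,W[v,u].round(0),p[v,u],r.inv().apply(W[v,u]-pp).round(0))
b=cv2.resize(p[175:240,200:260],None,fx=10,fy=9,interpolation=cv2.INTER_NEAREST);cv2.imwrite('pics/z3.png',b[:,:,::-1])
```

```text
t 2.2 tcp [ 441.3 -338.5   47.2] d az -48.6 tilt 9.8 jaw az -138.19 jaw el 0.07 F [-0.1  0.  -0.2] T [0.18 0.1  0.05] w 34.1 q [ 0.4   0.58  0.19  2.22 -0.28  0.19 -1.59]
t 2.25 tcp [ 441.4 -338.6   47.7] d az -48.6 tilt 9.9 jaw az -138.19 jaw el 0.07 F [-0.4  0.  -0.2] T [ 0.12  0.12 -0.04] w 33.8 q [ 0.4   0.58  0.19  2.22 -0.28  0.19 -1.59]
223 217 [ 424. -353.   88.] [105 101  95] [-40.   6.  23.]
235 208 [ 456. -329.   89.] [ 6 12 17] [-41.   9. -17.]
231 208 [ 447. -322.   85.] [0 0 8] [-39.  -2. -15.]
222 214 [ 422. -354.   98.] [69 64 64] [-50.   7.  25.]
```

View pics/z3.png

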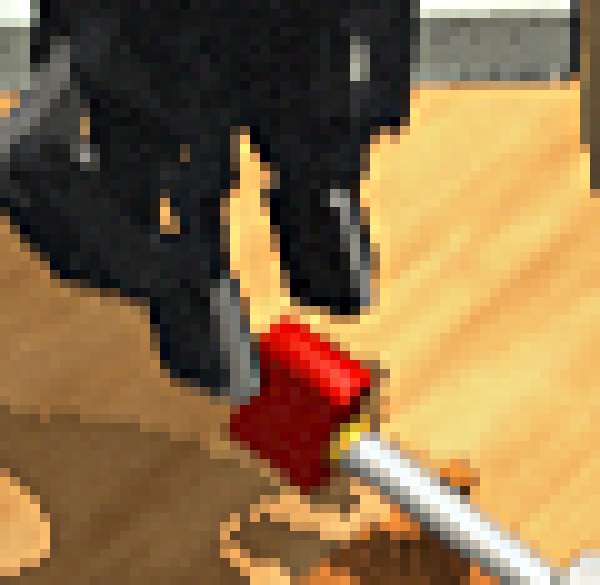

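Run:
```python
from plan import *
f=np.load('pics/side2.npz');W=cloud('side',f['d'])*1000;p=f['p'].astype(int)
pp,r=cur()
L=r.inv().apply((W-pp).reshape(-1,3))
ok=(W[...,2].ravel()>30)&(abs(L[:,1])<70)&(abs(L[:,2])<80)&(p.reshape(-1,3).max(1)<140)&(abs(p[...,0]-p[...,2]).ravel()<40)
q=L[ok]
for x in range(-240,0,10):
    a=q[(q[:,0]>=x)&(q[:,0]<x+10)]
    if len(a)>4: print(x,len(a),'y',np.percentile(a[:,1],[2,98]).round(0),'z',np.percentile(a[:,2],[2,98]).round(0))
```

```text
-240 135 y [-14.  35.] z [-12.  36.]
-230 67 y [-20.  35.] z [-12.  37.]
-220 117 y [-14.  34.] z [-17.  35.]
-210 208 y [-24.  37.] z [-23.  36.]
-200 163 y [-13.  38.] z [-16.  38.]
-190 165 y [-14.  38.] z [-17.  39.]
-180 150 y [-14.  37.] z [-17.  39.]
-170 128 y [-12.  37.] z [-15.  39.]
-160 46 y [-7. 14.] z [20. 39.]
-150 112 y [-8. 12.] z [-32.  43.]
-140 253 y [-9. 20.] z [-60.  66.]
-130 159 y [-7. 19.] z [-59.  67.]
-120 164 y [-9. 18.] z [-57.  63.]
-110 165 y [-13.  17.] z [-55.  59.]
-100 109 y [-12.  16.] z [-51.  55.]
-90 134 y [-10.  13.] z [-46.  50.]
-80 56 y [-8. 13.] z [-36.  33.]
-70 64 y [-7. 11.] z [-28.  32.]
-60 64 y [-9. 11.] z [-27.  32.]
-50 58 y [-7. 11.] z [-26.  32.]
-40 17 y [-9. 11.] z [-19.  25.]
-10 5 y [17. 27.] z [4. 6.]
```

View pics/side2.png

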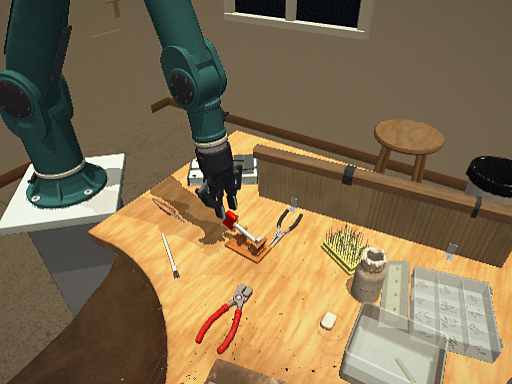

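Request:
{"op": "send_rows", "data": {
  "rows": "4 0 -0.5 0 0 0 34; 4 0 -0.5 0 0 0 34; 4 0 0 0 0 0 34; 4 0 0 0 0 0 34; 4 0 0 0 0 0 34; 0 0 0 0 0 0 34; 0 0 0 0 0 0 34; 0 0 0 0 0 0 34"
}}

```text
t: 3.25
tcp_pos: [0.4448, -0.3407, 0.0288]
tool_rot: [0.68, 0.194, -0.637, 0.309]
force: [-0.2, -0.5, -0.8]
grip_width: 0.0339
```

Run:
```python
from plan import *
st()
p,dd=grab('side','side3')
b=cv2.resize(p[175:240,200:260],None,fx=10,fy=9,interpolation=cv2.INTER_NEAREST);cv2.imwrite('pics/z4.png',b[:,:,::-1])
```

```text
t 3.25 tcp [ 444.8 -340.7   28.8] d az -48.5 tilt 9.9 jaw az -138.18 jaw el 0.05 F [-0.2 -0.5 -0.8] T [0.11 0.11 0.  ] w 33.9 q [ 0.42  0.61  0.16  2.22 -0.29  0.15 -1.58]
```

View pics/z4.png

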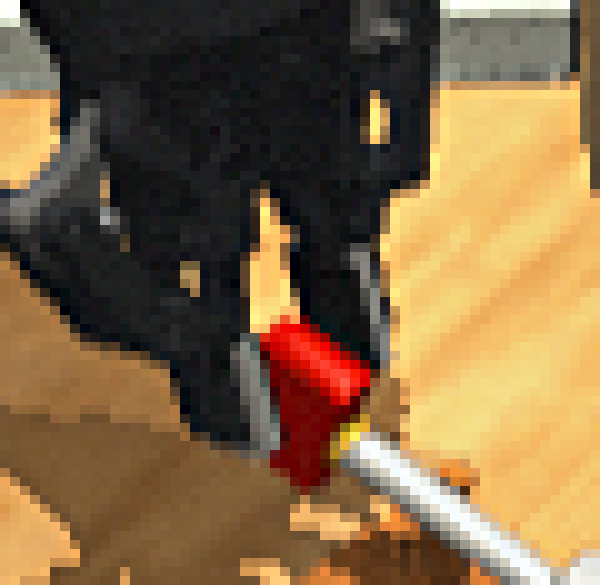

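Request:
{"op": "send_rows", "data": {
  "rows": "4 0 0 0 0 0 34; 4 0 0 0 0 0 34; 1 0 0 0 0 0 24; 0 0 0 0 0 0 16; 0 0 0 0 0 0 6; 0 0 0 0 0 0 6; 0 0 0 0 0 0 6; 0 0 0 0 0 0 6"
}}

```text
t: 4.3
tcp_pos: [0.4457, -0.3417, 0.0198]
tool_rot: [0.68, 0.194, -0.637, 0.309]
force: [0.2, -0.0, -0.2]
grip_width: 0.0134
```

Run:
```python
from plan import *
st()
p,dd=grab('side','side4')
b=cv2.resize(p[175:240,200:260],None,fx=10,fy=9,interpolation=cv2.INTER_NEAREST);cv2.imwrite('pics/z5.png',b[:,:,::-1])
```

```text
t 4.3 tcp [ 445.7 -341.7   19.8] d az -48.5 tilt 9.9 jaw az -138.19 jaw el 0.06 F [ 0.2 -0.  -0.2] T [0.16 0.19 0.  ] w 13.4 q [ 0.43  0.63  0.15  2.22 -0.29  0.13 -1.58]
```

View pics/z5.png

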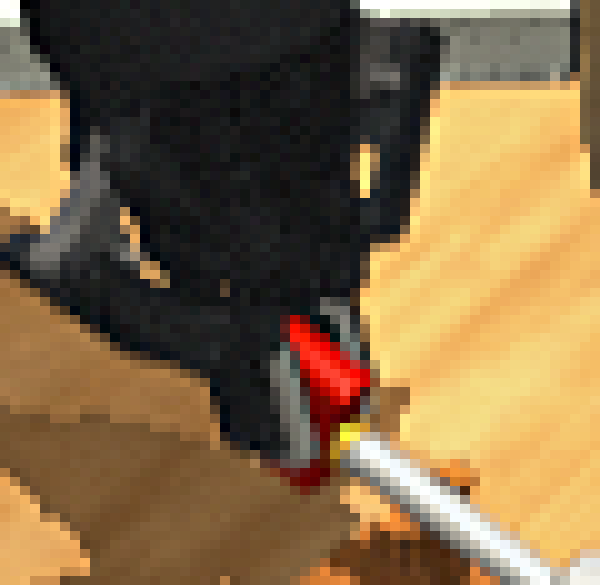

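```bash
cat >> plan.py <<'E'
def planw(way,hand,o,start=None):
    # way: (wing pos, tool Rot, n): interpolate point o (tool frame mm)
    p,r=start or cur(); rows=[]
    for P,Rr,n in way:
        P=np.array(P,float); c0=p+r.apply(o); r0=r
        w=(r0.inv()*Rr).as_rotvec()
        for k in range(1,n+1):
            tr=r0*R.from_rotvec(w*k/n); tp=c0+(P-c0)*k/n-tr.apply(o)
            t=r.inv().apply(tp-p).round(1); wv=np.degrees((r.inv()*tr).as_rotvec()).round(1)
            rows.append((t,wv)); p=p+r.apply(t); r=r*R.from_rotvec(np.radians(wv))
    for i in range(0,len(rows),8):print('; '.join(' '.join(f'{x+0.:g}' for x in [*t,*w,hand]) for t,w in rows[i:i+8]));print()
    print('max',max(abs(t).max() for t,_ in rows),max(np.linalg.norm(w) for _,w in rows),'n',len(rows),'end',p.round(1))
    return p,r
def stud_to_tool():
    return np.load('rel.npz')
E
python3 - <<'E'
from plan import *
pp,r=cur(); o=r.inv().apply(C-pp); S=studrot(np.radians(AZ),np.radians(20)); rel=(S.inv()*r)
np.savez('rel.npz',o=o,rel=rel.as_quat()); print(o)
D=FIX+np.r_[-40*hv(FAZ)[:2],96]; 
# upright stud: x along fixture ; e1 -> az FAZ+180. S at rest y=az+90, x = y cross z -> down; upright: z up, y=hv(e1az+90), x = cross(y,z)
az=np.radians(FAZ+180); z=np.array([0,0,1.]);y=np.array([-np.sin(az),np.cos(az),0]); U=R.from_matrix(np.c_[np.cross(y,z),y,z])
Tr=U*rel; print(Tr.as_matrix().round(2), D)
e=planw([(C+[0,0,130],r,8)],6,o)
e=planw([((C+D)/2*[1,1,0]+[0,10,270],r*R.from_rotvec((r.inv()*Tr).as_rotvec()/2),8),(D+[0,0,90],Tr,8)],6,o,e)
E
```

```text
[-44.00152043  -0.65553685  -0.57903927]
[[-0.85  0.49 -0.18]
 [ 0.16 -0.09 -0.98]
 [-0.5  -0.87 -0.  ]] [423.90850997 -46.80474742  96.        ]
-16 2.8 0 0 0 0 6; -16 2.8 0 0 0 0 6; -16 2.8 0 0 0 0 6; -16 2.8 0.1 0 0 0 6; -16 2.8 0 0 0 0 6; -16 2.8 0 0 0 0 6; -16.1 2.8 0 0 0 0 6; -16 2.8 0 0 0 0 6

max 16.1 0.0 n 8 end [ 445.7 -341.7  149.8]
-12.2 -16.4 -11.2 -2.3 -1 -4.2 6; -11.4 -16.7 -11.6 -2.2 -1.1 -4.2 6; -10.6 -17.1 -11.8 -2.3 -1 -4.2 6; -9.8 -17.3 -12.3 -2.3 -1.1 -4.3 6; -9.1 -17.4 -12.6 -2.2 -1 -4.2 6; -8.2 -17.6 -13.1 -2.3 -1 -4.2 6; -7.4 -17.6 -13.5 -2.3 -1.1 -4.2 6; -6.6 -17.5 -13.9 -2.2 -1 -4.2 6

11.9 -7.7 -14.3 -2.3 -1 -4.2 6; 12 -6.1 -14.6 -2.2 -1.1 -4.2 6; 11.8 -4.7 -14.9 -2.3 -1 -4.2 6; 11.6 -3.2 -15.2 -2.3 -1.1 -4.3 6; 11.2 -1.6 -15.3 -2.3 -1 -4.2 6; 10.8 -0.2 -15.5 -2.2 -1.1 -4.2 6; 10.2 1.2 -15.5 -2.3 -1 -4.2 6; 9.5 2.5 -15.5 -2.3 -1 -4.2 6

max 17.6 4.998999899979995 n 16 end [386.6 -40.3 163.5]
```

Request:
{"op": "send_rows", "data": {
  "rows": "-8 1.4 0 0 0 0 6; -16 2.8 0 0 0 0 6; -16 2.8 0 0 0 0 6; -18 3.1 0.1 0 0 0 6; -18 3.1 0 0 0 0 6; -18 3.1 0 0 0 0 6; -18 3.1 0 0 0 0 6; -16 2.8 0 0 0 0 6"
}}

```text
t: 5.35
tcp_pos: [0.4457, -0.3415, 0.1516]
tool_rot: [0.68, 0.194, -0.636, 0.309]
force: [0.5, -0.8, -2.6]
grip_width: 0.0134
```

Request:
{"op": "send_rows", "data": {
  "rows": "-12.2 -16.4 -11.2 -2.3 -1 -4.2 6; -11.4 -16.7 -11.6 -2.2 -1.1 -4.2 6; -10.6 -17.1 -11.8 -2.3 -1 -4.2 6; -9.8 -17.3 -12.3 -2.3 -1.1 -4.3 6; -9.1 -17.4 -12.6 -2.2 -1 -4.2 6; -8.2 -17.6 -13.1 -2.3 -1 -4.2 6; -7.4 -17.6 -13.5 -2.3 -1.1 -4.2 6; -6.6 -17.5 -13.9 -2.2 -1 -4.2 6"
}}

```text
t: 6.35
tcp_pos: [0.4143, -0.1756, 0.2315]
tool_rot: [-0.491, -0.456, 0.707, -0.227]
force: [-0.1, 0.1, -2.4]
grip_width: 0.0133
```

Run:
```python
from plan import *
st(); p,r=cur(); f=np.load('rel.npz'); print(p+r.apply(f['o']))
p,dd=grab('side','side5')
```

```text
t 6.35 tcp [ 414.3 -175.6  231.5] d az 162.9 tilt 25.7 jaw az -119.35 jaw el 5.84 F [-0.1  0.1 -2.4] T [-0.09 -0.62  0.04] w 13.3 q [ 0.08  0.44  0.3   1.91 -0.09  1.25 -1.67]
[ 432.33759918 -180.40145209  271.39197285]
```

View pics/side5.png

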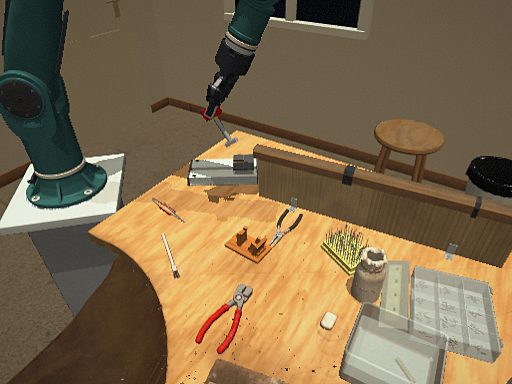

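The stud hangs in the jaws with its wing at (212,115) and its head at (232,142). The rest is empty. I'll carry on with the tipping.

Request:
{"op": "send_rows", "data": {
  "rows": "11.9 -7.7 -14.3 -2.3 -1 -4.2 6; 12 -6.1 -14.6 -2.2 -1.1 -4.2 6; 11.8 -4.7 -14.9 -2.3 -1 -4.2 6; 11.6 -3.2 -15.2 -2.3 -1.1 -4.3 6; 11.2 -1.6 -15.3 -2.3 -1 -4.2 6; 10.8 -0.2 -15.5 -2.2 -1.1 -4.2 6; 10.2 1.2 -15.5 -2.3 -1 -4.2 6; 9.5 2.5 -15.5 -2.3 -1 -4.2 6"
}}

```text
t: 7.4
tcp_pos: [0.3875, -0.0405, 0.163]
tool_rot: [-0.247, -0.664, 0.695, -0.119]
force: [1.2, 0.4, -2.8]
grip_width: 0.0135
```

Run:
```python
from plan import *
st(); pp,r=cur(); f=np.load('rel.npz'); Wc=pp+r.apply(f['o']); S=r*R.from_quat(f['rel']).inv(); print('expect wing',Wc.round(1),'z',S.as_matrix()[:,2].round(3))
for n in('top','side'):
    p,dd=grab(n,n+'6')
    W=cloud(n,dd);q=p.astype(int)
    X,Y,Z=W[...,0]*1000,W[...,1]*1000,W[...,2]*1000+1.3
    near=(abs(X-Wc[0])<45)&(abs(Y-Wc[1])<45)&(Z>60)&(Z<Wc[2]+20)
    red=near&(q[...,0]>2.5*q[...,1])&(q[...,0]>60)
    sh=near&(Z<Wc[2]-17)&(abs(q[...,0]-q[...,2])<30)&(q.min(-1)>50)
    Q=W[red|sh]*1000+[0,0,1.3];print(n,red.sum(),sh.sum())
    if len(Q)>20:
        v,e=fitstud(Q,np.r_[Wc,S.as_rotvec()]);M=R.from_rotvec(v[3:]).as_matrix();print(v[:3].round(1),M[:,2].round(3),'x az',np.degrees(np.arctan2(M[1,0],M[0,0])).round(1),'head',(v[:3]-90*M[:,2]).round(1),e)
    c=proj(n,Wc/1000)[0].astype(int);print(c)
    b=cv2.resize(p[c[1]-40:c[1]+60,c[0]-60:c[0]+60],None,fx=6,fy=6,interpolation=cv2.INTER_CUBIC);cv2.imwrite(f'pics/{n}6z.png',b[:,:,::-1])
```

```text
t 7.4 tcp [387.5 -40.5 163. ] d az 169.2 tilt 59.9 jaw az -100.63 jaw el -0.28 F [ 1.2  0.4 -2.8] T [-0.24 -1.22 -0.02] w 13.5 q [-0.    0.8   0.12  1.81 -0.14  1.59 -1.55]
expect wing [424.7 -46.9 185.7] z [-0.004  0.001  1.   ]
top 127 30
[424.1 -47.6 185.1] [-0.013 -0.017  1.   ] x az 167.8 head [425.2 -46.   95.1] 0.7317327993660321
[139 244]
side 55 111
[423.8 -44.4 182.1] [ 0.008 -0.015  1.   ] x az 169.4 head [423.  -43.1  92.1] 0.8424465201160709
[205 120]
```

View pics/top6z.png

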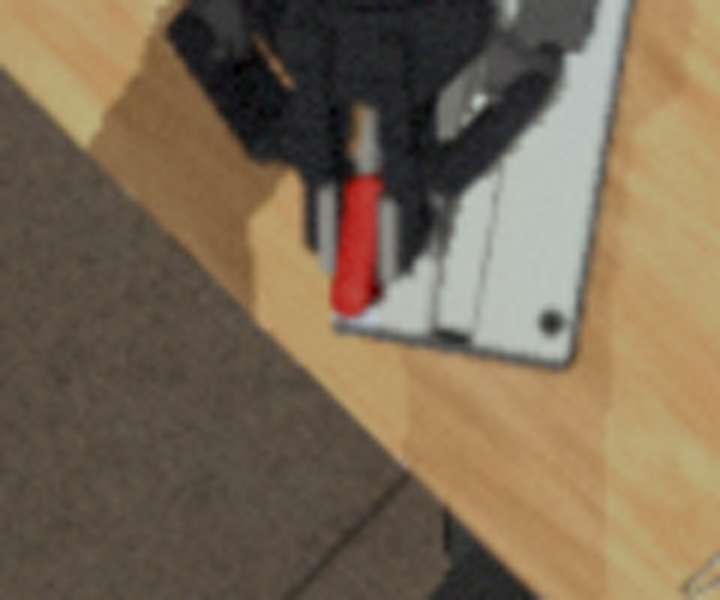

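View pics/side6z.png

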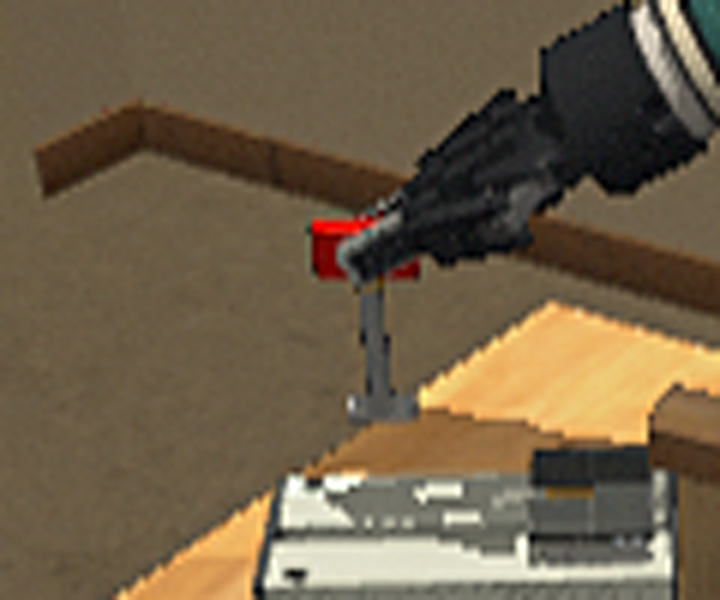

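Run:
```python
from plan import *
for n in('top','side'):
    f=np.load(f'pics/{n}0.npz');W=cloud(n,f['d'])*1000+[0,0,1.3]
    F=np.array([464.75,-54.15,0]) if n=='top' else np.array([461.2,-54.4,0])
    L=R.from_rotvec([0,0,np.radians(10.8)]).apply((W-F).reshape(-1,3))
    for lo,hi in((-95,-60),(-60,-20),(-20,20)):
        a=L[(L[:,0]>lo)&(L[:,0]<hi)&(abs(L[:,1])<70)]
        h=[(y,len(b),np.median(b[:,2]).round(0)) for y in range(-20,20,2) for b in [a[(a[:,1]>=y)&(a[:,1]<y+2)]] if len(b)]
        print(n,lo,' '.join(f'{y}:{int(z)}' for y,_,z in h))
        top=a[(a[:,2]>26)&(a[:,2]<34)];print('  ext y',np.percentile(top[:,1],[0.5,99.5]).round(1), 'gap', np.sort(top[top[:,1]<0][:,1])[-5:].round(1),np.sort(top[top[:,1]>0][:,1])[:5].round(1))
    s=L[(L[:,2]>47)&(L[:,2]<56)&(abs(L[:,1])<60)&(L[:,0]>20)&(L[:,0]<110)]
    print('strap y',np.percentile(s[:,1],[.5,99.5]),'x',np.percentile(s[:,0],[.5,99.5]))
    g=s[(s[:,0]<50)];print(' fork',np.sort(g[g[:,1]<0][:,1])[-6:].round(1),np.sort(g[g[:,1]>0][:,1])[:6].round(1))
```

```text
top -95 -20:31 -18:30 -16:30 -14:31 -12:30 -10:29 -8:28 -4:7 -2:5 0:6 2:6 4:6 6:6 8:9 10:24 12:29 14:29 16:30 18:30
  ext y [-50.6  49.3] gap [-9.1 -8.9 -8.9 -8.5 -8. ] [ 9.5  9.8 10.4 10.5 10.7]
top -60 -20:30 -18:30 -16:30 -14:30 -12:30 -10:28 -6:7 -4:5 -2:6 0:7 2:6 4:6 6:5 8:24 10:27 12:30 14:30 16:30 18:30
  ext y [-50.9  48.8] gap [-9.4 -9.2 -9.1 -9.  -8.9] [8.2 8.3 8.5 8.7 8.9]
top -20 -20:30 -18:30 -16:30 -14:30 -12:30 -10:29 -4:6 -2:6 0:6 2:6 4:5 6:7 8:23 10:28 12:30 14:31 16:30 18:31
  ext y [-50.3  50.5] gap [-10.1  -9.9  -9.8  -9.8  -8.9] [7.9 8.1 8.3 8.6 8.7]
strap y [-38.65134731  39.81944466] x [29.86222942 91.69987529]
 fork [-11.2 -10.9 -10.7 -10.4 -10.3  -9.9] [ 8.6  8.6  9.3  9.3  9.4 10. ]
side -95 -20:30 -18:30 -16:29 -12:29 -10:28 4:26 6:25 8:27 10:30 12:29 14:29 16:29 18:13
  ext y [-52.5  48.6] gap [-15.8 -15.8 -15.5 -10.7  -8.4] [5.8 5.8 6.3 7.2 7.9]
side -60 -20:30 -18:29 -16:28 -14:30 -12:29 -10:28 4:27 6:25 8:27 10:26 12:28 14:30 16:29 18:13
  ext y [-51.3  47.8] gap [-10.8 -10.5 -10.5  -9.7  -8.4] [5.1 6.4 7.1 7.7 7.9]
side -20 -20:29 -18:28 -16:31 -14:30 -12:28 2:30 4:24 6:27 8:25 10:28 12:29 14:30 16:28 18:12
  ext y [-52.7  51.4] gap [-13.7 -13.6 -13.4 -11.3 -10. ] [2.8 6.  6.1 6.5 6.7]
strap y [-42.77750038  37.33455759] x [31.55520016 92.11152236]
 fork [-11.6 -11.6 -11.2 -11.2  -9.7  -9.1] [5.8 5.8 5.9 6.5 8.6 8.7]
```

```bash
cat >> plan.py <<'E'
f=np.load('rel.npz'); o=f['o']; rel=R.from_quat(f['rel'])
_az=np.radians(-10.8+180); _y=np.array([-np.sin(_az),np.cos(_az),0]); U=R.from_matrix(np.c_[np.cross(_y,[0,0,1.]),_y,[0,0,1.]]); Tr=U*rel
yh=hv(-10.8+90); xh=hv(-10.8)
E
python3 - <<'E'
from plan import *
pp,r=cur(); w=pp+r.apply(o)
e=planw([(w+.9*yh+[0,0,-58],Tr,7),(w+.9*yh+[0,0,-58],Tr,1)],6,o)
E
```

```text
4.1 7.2 -0.1 0 0 0 6; 4.2 7.1 -0.1 0.1 0 0 6; 4.1 7.2 -0.1 0 0 0 6; 4.2 7.2 0 0 0 0 6; 4.1 7.2 -0.1 0 0.1 0 6; 4.1 7.1 -0.1 0.1 0 0 6; 4.2 7.2 -0.1 0 0 -0.1 6; 0 0 0 0 0 0 6

max 7.2 0.1 n 8 end [387.2 -37.3 103.6]
```

Run:
```python
from plan import *
st(); pp,r=cur(); print(pp+r.apply(o),o)
```

```text
t 7.5 tcp [387.1 -38.2 161.6] d az 169.3 tilt 60.0 jaw az -100.48 jaw el -0.39 F [-0.3  0.7 -2. ] T [-0.21 -1.18 -0.  ] w 13.1 q [-0.    0.8   0.11  1.81 -0.14  1.59 -1.55]
[424.31913206 -44.65063913 184.12115767] [-44.00152043  -0.65553685  -0.57903927]
```

Run:
```python
from plan import *
pp,r=cur(); w=pp+r.apply(o)
e=planw([(w-1.5*yh+[0,0,-57],Tr,6),(w-1.5*yh+[0,0,-57],Tr,2)],6,o)
```

```text
4.7 8.2 0.3 0 0 0 6; 4.8 8.2 0.3 0.1 0 0 6; 4.7 8.3 0.3 0 0 0 6; 4.8 8.2 0.3 0 0.1 0 6; 4.7 8.2 0.3 0.1 0 0 6; 4.8 8.2 0.3 0 0 -0.1 6; 0 0 0 0 0 0 6; 0 0 0 0 0 0 6

max 8.3 0.1 n 8 end [386.7 -39.6 104.6]
```

Request:
{"op": "send_rows", "data": {
  "rows": "4.7 8.2 0.3 0 0 0 6; 4.8 8.2 0.3 0.1 0 0 6; 4.7 8.3 0.3 0 0 0 6; 4.8 8.2 0.3 0 0.1 0 6; 4.7 8.2 0.3 0.1 0 0 6; 4.8 8.2 0.3 0 0 -0.1 6; 0 0 0 0 0 0 6; 0 0 0 0 0 0 6"
}}

```text
t: 8.5
tcp_pos: [0.3862, -0.0417, 0.1065]
tool_rot: [-0.246, -0.664, 0.696, -0.116]
force: [0.3, 0.1, -2.3]
grip_width: 0.0131
```

```bash
cat > look.py <<'E'
from plan import *
import sys
def look(tag,Wc,S):
  for n in('top','side'):
    p,dd=grab(n,n+tag)
    W=cloud(n,dd);q=p.astype(int)
    X,Y,Z=W[...,0]*1000,W[...,1]*1000,W[...,2]*1000+1.3
    near=(abs(X-Wc[0])<45)&(abs(Y-Wc[1])<45)&(Z>35)&(Z<Wc[2]+20)
    red=near&(q[...,0]>2.5*q[...,1])&(q[...,0]>60)
    sh=near&(Z<Wc[2]-17)&(abs(q[...,0]-q[...,2])<30)&(q.min(-1)>40)&(np.hypot(X-Wc[0],Y-Wc[1])<25)
    Q=W[red|sh]*1000+[0,0,1.3];print(n,red.sum(),sh.sum())
    if len(Q)>20:
        v,e=fitstud(Q,np.r_[Wc,S.as_rotvec()]);M=R.from_rotvec(v[3:]).as_matrix();hd=v[:3]-90*M[:,2];print(v[:3].round(1),M[:,2].round(3),'x az',np.degrees(np.arctan2(M[1,0],M[0,0])).round(1),'head',hd.round(1),e)
    F=np.array([464.8,-54.4,0]) if n=='top' else np.array([461.6,-56.6,0])
    print('  fixture frame: wing',R.from_rotvec([0,0,np.radians(10.8)]).apply(v[:3]-F).round(1),'head',R.from_rotvec([0,0,np.radians(10.8)]).apply(hd-F).round(1))
    c=proj(n,Wc/1000)[0].astype(int);c=np.maximum(c,[60,40])
    b=cv2.resize(p[c[1]-40:c[1]+60,c[0]-60:c[0]+60],None,fx=6,fy=6,interpolation=cv2.INTER_CUBIC);cv2.imwrite(f'pics/{n}{tag}z.png',b[:,:,::-1])
E
python3 - <<'E'
from look import *
st(); pp,r=cur(); Wc=pp+r.apply(o);S=r*rel.inv();print(Wc.round(1),S.as_matrix()[:,2].round(3))
look('7',Wc,S); st()
E
```

```text
t 8.5 tcp [386.2 -41.7 106.5] d az 169.1 tilt 60.2 jaw az -100.85 jaw el -0.18 F [ 0.3  0.1 -2.3] T [-0.29 -1.26 -0.  ] w 13.1 q [ 0.    0.88  0.11  1.81 -0.14  1.51 -1.54]
[423.5 -48.3 128.9] [0.002 0.001 1.   ]
top 108 24
[422.3 -47.7 128.5] [-0.011  0.004  1.   ] x az 167.7 head [423.3 -48.   38.5] 0.6548972528408896
  fixture frame: wing [-43.   -1.3 128.5] head [-41.9  -1.5  38.5]
side 54 112
[422.1 -49.2 127.9] [-0.006 -0.003  1.   ] x az 167.3 head [422.7 -48.9  37.9] 0.8590862257764051
  fixture frame: wing [-4.020e+01 -1.000e-01  1.279e+02] head [-39.7   0.3  37.9]
t 8.6 tcp [386.4 -41.7 106.6] d az 169.0 tilt 60.1 jaw az -100.85 jaw el -0.18 F [-1.1 -0.2 -1.9] T [-0.19 -1.3   0.01] w 13.0 q [ 0.    0.88  0.11  1.81 -0.14  1.51 -1.54]
```

View pics/top7z.png

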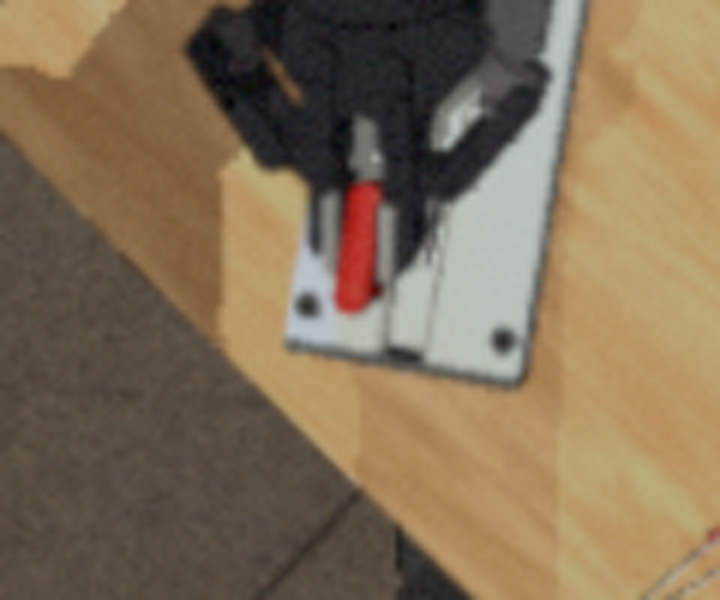

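View pics/side7z.png

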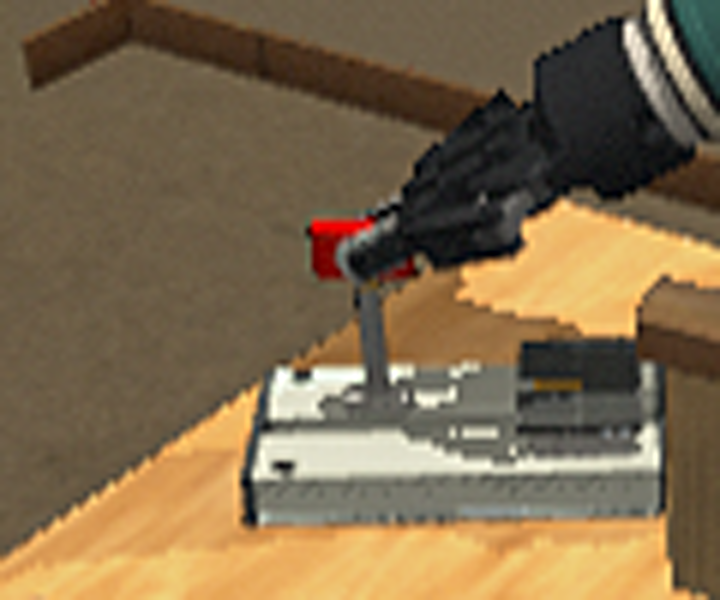

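Run:
```python
from plan import *
pp,r=cur(); w=pp+r.apply(o)
e=planw([(w+.8*yh+1*xh,Tr,2),(w+.8*yh+1*xh+[0,0,-17],Tr,6)],6,o)
```

```text
-0.4 0.3 -0.4 -0.1 -0.1 0 6; -0.5 0.2 -0.3 -0.1 0 0.1 6; 1.4 2.5 0 0 0 0 6; 1.4 2.4 0 0 0 0 6; 1.5 2.5 0 0 0 0 6; 1.4 2.4 0.1 0 0 0 6; 1.4 2.5 0 0 0 0 6; 1.4 2.5 0 0 0 0 6

max 2.5 0.14142135623730953 n 8 end [387.5 -41.2  89.6]
```

Request:
{"op": "send_rows", "data": {
  "rows": "-0.4 0.3 -0.4 0 0 0 6; -0.5 0.2 -0.3 0 0 0 6; 1.4 2.5 0 0 0 0 6; 1.4 2.4 0 0 0 0 6; 1.5 2.5 0 0 0 0 6; 1.4 2.4 0.1 0 0 0 6; 1.4 2.5 0 0 0 0 6; 1.4 2.5 0 0 0 0 6"
}}

```text
t: 9.6
tcp_pos: [0.3873, -0.0413, 0.0892]
tool_rot: [-0.246, -0.664, 0.696, -0.116]
force: [-0.2, 0.0, -0.7]
grip_width: 0.0131
```

Run:
```python
from look import *
st(); pp,r=cur(); Wc=pp+r.apply(o);S=r*rel.inv();print(Wc.round(1),S.as_matrix()[:,2].round(3))
look('8',Wc,S); st()
```

```text
t 9.6 tcp [387.3 -41.3  89.2] d az 169.0 tilt 60.2 jaw az -100.85 jaw el -0.17 F [-0.2  0.  -0.7] T [-0.24 -1.24 -0.01] w 13.1 q [ 0.01  0.91  0.11  1.81 -0.15  1.49 -1.54]
[424.6 -47.9 111.6] [0.002 0.001 1.   ]
top 105 1
[423.3 -47.1 111. ] [-0.011 -0.     1.   ] x az 167.1 head [424.3 -47.1  21. ] 0.7621733268855309
  fixture frame: wing [-42.1  -0.6 111. ] head [-41.1  -0.4  21. ]
side 59 63
[424.3 -49.5 110.1] [ 0.022 -0.013  1.   ] x az 166.0 head [422.3 -48.3  20.1] 0.9904466724558127
  fixture frame: wing [-38.    0.  110.1] head [-40.2   0.8  20.1]
t 9.7 tcp [387.2 -41.2  89.1] d az 169.1 tilt 60.2 jaw az -100.85 jaw el -0.17 F [-0.3  0.1 -2.5] T [-0.26 -1.22  0.01] w 12.6 q [ 0.01  0.91  0.11  1.81 -0.15  1.49 -1.54]
```

View pics/side8z.png

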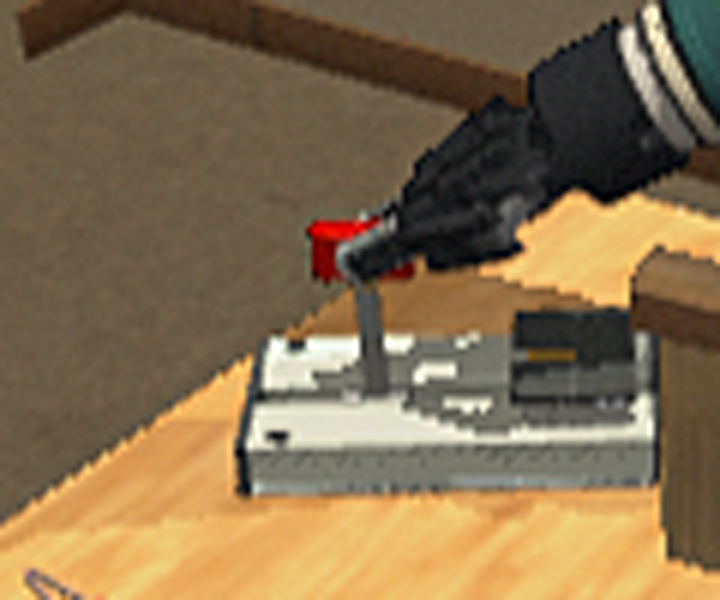

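The head (375,390) has gone into the slot mouth and there is no contact force. I'll lower it on towards the floor.

Request:
{"op": "send_rows", "data": {
  "rows": "1.2 2.1 0 0 0 0 6; 1.2 2.1 0 0 0 0 6; 1.2 2.1 0 0 0 0 6; 1.2 2.1 0 0 0 0 6; 1.1 2 0 0 0 0 6; 0.8 1.4 0 0 0 0 6; 0 0 0 0 0 0 6; 0 0 0 0 0 0 6"
}}

```text
t: 10.7
tcp_pos: [0.3874, -0.0412, 0.0758]
tool_rot: [-0.246, -0.664, 0.696, -0.116]
force: [0.4, -0.1, -2.3]
grip_width: 0.013
```

Run:
```python
from look import *
st(); pp,r=cur(); Wc=pp+r.apply(o);S=r*rel.inv();print(Wc.round(1),S.as_matrix()[:,2].round(3))
```

```text
t 10.7 tcp [387.4 -41.2  75.8] d az 169.0 tilt 60.2 jaw az -100.85 jaw el -0.18 F [ 0.4 -0.1 -2.3] T [-0.21 -1.22  0.05] w 13.0 q [ 0.01  0.93  0.11  1.81 -0.15  1.47 -1.54]
[424.6 -47.9  98.3] [0.002 0.001 1.   ]
```

Request:
{"op": "send_rows", "data": {
  "rows": "0.3 0.5 0 0 0 0 6; 0.3 0.5 0 0 0 0 6; 0.2 0.4 0 0 0 0 6; 0.2 0.4 0 0 0 0 6; 0 0 0 0 0 0 6; 0 0 0 0 0 0 6; 0 0 0 0 0 0 6; 0 0 0 0 0 0 6"
}}

```text
t: 11.7
tcp_pos: [0.3873, -0.0412, 0.0743]
tool_rot: [-0.246, -0.664, 0.696, -0.116]
force: [2.1, -0.5, 4.7]
grip_width: 0.0133
```

Run:
```python
from look import *
st(); pp,r=cur(); Wc=pp+r.apply(o);S=r*rel.inv();print(Wc.round(1),S.as_matrix()[:,2].round(3))
```

```text
t 11.7 tcp [387.3 -41.2  74.3] d az 169.0 tilt 60.2 jaw az -100.85 jaw el -0.18 F [ 2.1 -0.5  4.7] T [ 0.01 -0.29 -0.06] w 13.3 q [ 0.01  0.93  0.11  1.81 -0.15  1.47 -1.54]
[424.6 -47.8  96.7] [0.002 0.001 1.   ]
```

Request:
{"op": "send_rows", "data": {
  "rows": "0 0 0 0 0 0 16; 0 0 0 0 0 0 20; 0 0 0 0 0 0 30; 0 0 0 0 0 0 40; 0 0 0 0 0 0 40; -8 0 0 0 0 0 40; -10 0 0 0 0 0 40; -10 0 0 0 0 0 40"
}}

```text
t: 12.7
tcp_pos: [0.4122, -0.046, 0.088]
tool_rot: [-0.246, -0.664, 0.696, -0.117]
force: [0.8, 0.1, -0.5]
grip_width: 0.0398
```

Run:
```python
from look import *
st(); look('9',np.array([424.6,-47.8,96]),U)
```

```text
t 12.7 tcp [412.2 -46.   88. ] d az 169.0 tilt 60.1 jaw az -100.85 jaw el -0.18 F [ 0.8  0.1 -0.5] T [-0.15 -0.92  0.01] w 39.8 q [ 0.01  0.93  0.11  1.75 -0.14  1.53 -1.54]
top 123 19
[424.5 -47.   96.1] [-0.003  0.021  1.   ] x az 168.2 head [424.8 -48.9   6.2] 0.6014628888374531
  fixture frame: wing [-41.   -0.2  96.1] head [-40.4  -2.1   6.2]
side 122 47
[425.1 -48.9  95.7] [ 0.031 -0.01   0.999] x az 168.5 head [422.3 -48.    5.7] 0.8752172215775857
  fixture frame: wing [-37.3   0.7  95.7] head [-40.3   1.1   5.7]
```

View pics/side9z.png

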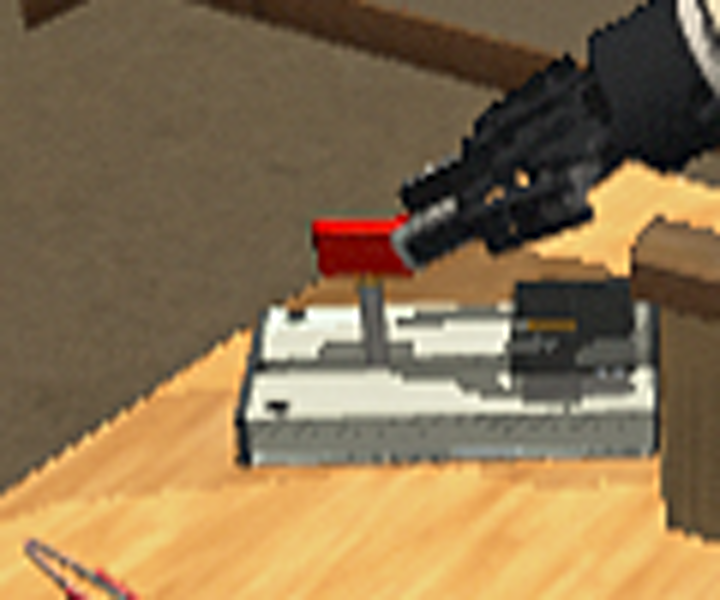

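View pics/top9z.png

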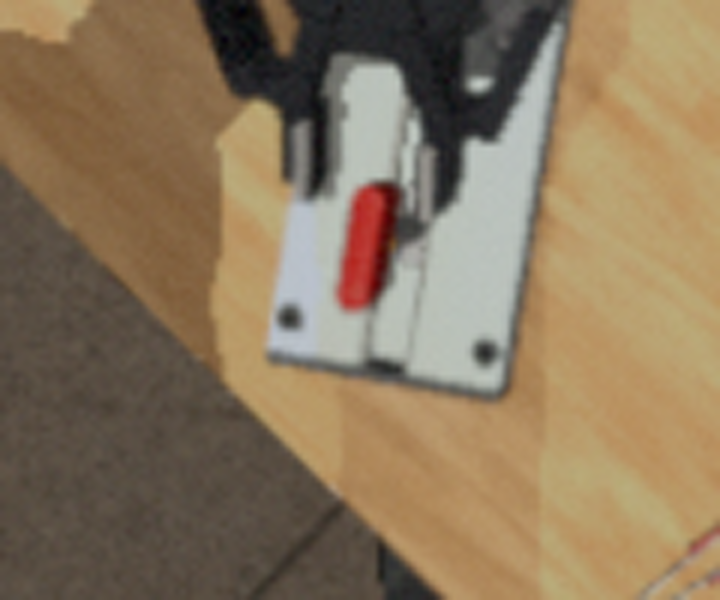

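```bash
cat >> plan.py <<'E'
V=Rt([0,0,-1],hv(-101.1)); ov=np.array([-46,-.0,0.]); W0=np.array([424.7,-47.8,96.3])
E
python3 - <<'E'
from plan import *
pp,r=cur(); w=pp+r.apply(ov); d=r.as_matrix()[:,0]
e=planw([(w-50*d,r,4),(W0+[15,-3,75],r*R.from_rotvec((r.inv()*V).as_rotvec()/2),4),(W0+[0,0,48],V,6),(W0+[0,0,48],V,2)],40,ov)
E
```

```text
-12.5 0 0 0 0 0 40; -12.5 0 0 0 0 0 40; -12.5 0 0 0 0 0 40; -12.5 0 0 0 0 0 40; 7.3 -8.7 -0.2 0 0 7.5 40; 5.3 -9.5 -0.2 0.1 0 7.5 40; 3.3 -10.2 -0.1 0 0 7.5 40; 1.1 -10.5 -0.2 0.1 0 7.5 40

5 4 0 0 0 5 40; 5 3.6 0 0 0 5 40; 4.9 3.2 0 0.1 0 5 40; 4.8 2.7 0 0 0 5 40; 4.7 2.3 0 0 0 5 40; 4.5 1.8 0 0 0 5 40; 0 0 0 0 0 0 40; 0 0 0 0 0 0 40

max 12.5 7.500666637039671 n 16 end [424.7 -47.8  98.3]
```

Request:
{"op": "send_rows", "data": {
  "rows": "-12.5 0 0 0 0 0 40; -12.5 0 0 0 0 0 40; -12.5 0 0 0 0 0 40; -12.5 0 0 0 0 0 40; 7.3 -8.7 -0.2 0 0 7.5 40; 5.3 -9.5 -0.2 0.1 0 7.5 40; 3.3 -10.2 -0.1 0 0 7.5 40; 1.1 -10.5 -0.2 0.1 0 7.5 40"
}}

```text
t: 13.8
tcp_pos: [0.4162, -0.0462, 0.1319]
tool_rot: [-0.412, -0.575, 0.643, -0.294]
force: [0.4, -0.5, 0.6]
grip_width: 0.0398
```

Request:
{"op": "send_rows", "data": {
  "rows": "5 4 0 0 0 5 40; 5 3.6 0 0 0 5 40; 4.9 3.2 0 0.1 0 5 40; 4.8 2.7 0 0 0 5 40; 4.7 2.3 0 0 0 5 40; 4.5 1.8 0 0 0 5 40; 0 0 0 0 0 0 40; 0 0 0 0 0 0 40"
}}

```text
t: 14.8
tcp_pos: [0.4245, -0.0476, 0.0986]
tool_rot: [-0.546, -0.45, 0.546, -0.449]
force: [1.1, -0.3, 0.3]
grip_width: 0.04
```

Run:
```python
from look import *
st(); look('10',np.array([424.6,-47.8,96]),U); pp,r=cur(); print(pp+r.apply(ov))
e=planw([(W0,V,6),(W0,V,2)],40,ov)
```

```text
t 14.8 tcp [424.5 -47.6  98.6] d az 154.8 tilt 0.1 jaw az -101.1 jaw el -0.03 F [ 1.1 -0.3  0.3] T [ 0.03 -0.03  0.  ] w 40.0 q [-0.1   0.41  0.14  2.34 -0.14  0.4  -1.61]
top 61 15
[424.  -47.1  95.4] [-0.017  0.015  1.   ] x az 169.7 head [425.5 -48.4   5.4] 0.46225743264939956
  fixture frame: wing [-41.5  -0.5  95.4] head [-39.7  -1.5   5.4]
side 142 48
[422.3 -48.1  95.7] [-0.026  0.006  1.   ] x az 169.5 head [424.6 -48.7   5.7] 0.818201289678627
  fixture frame: wing [-40.2   0.9  95.7] head [-37.8   0.8   5.7]
[424.77245612 -47.66615696 144.4304751 ]
8 0 0 0 0 0 40; 8 0 0.1 0 0 0 40; 8.1 0.1 0 0 0 0 40; 8 0 0 0 0 0.1 40; 8 0 0.1 0 0 0 40; 8 0 0 0 0 0 40; 0 0 0 0 0 0 40; 0 0 0 0 0 0 40

max 8.1 0.1 n 8 end [424.7 -47.8  50.3]
```

View pics/side10z.png

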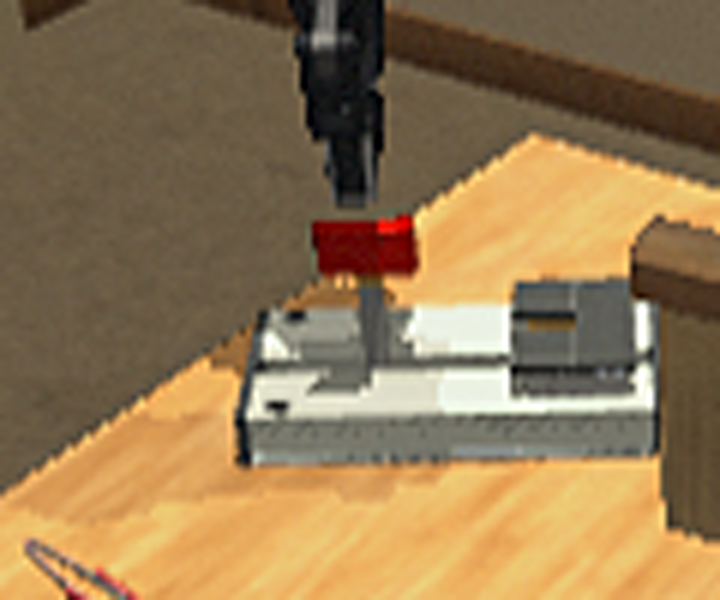

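Run:
```python
from plan import *
pp,r=cur()
for n in('top','side'):
    f=np.load(f'pics/{n}10.npz');W=cloud(n,f['d'])*1000;p=f['p'].astype(int)
    L=r.inv().apply((W-pp).reshape(-1,3))
    for lo,hi in((-36,-30),(-45,-36),(-60,-45),(-80,-60)):
        a=L[(L[:,0]>lo)&(L[:,0]<hi)&(abs(L[:,1])<40)&(abs(L[:,2])<60)&(p.reshape(-1,3).max(1)<130)]
        a=a[W.reshape(-1,3)[(L[:,0]>lo)&(L[:,0]<hi)&(abs(L[:,1])<40)&(abs(L[:,2])<60)&(p.reshape(-1,3).max(1)<130)][:,2]>60]
        if len(a):
            for s in(-1,1):
                b=a[a[:,2]*s>10]
                if len(b)>3:print(n,lo,s,len(b),'x',b[:,0].max().round(0),'y',np.percentile(b[:,1],[5,50,95]).round(1),'z',np.percentile(b[:,2],[5,50,95]).round(1))
```

```text
top -45 1 4 x -37.0 y [ 6.9  9.6 10.9] z [24.2 25.5 26.3]
top -60 1 7 x -46.0 y [ 5.8  9.6 11.1] z [21.1 25.9 32.7]
top -80 1 7 x -65.0 y [ 6.6 10.7 12.7] z [22.9 31.6 32.9]
side -36 1 6 x -33.0 y [-7.2 -0.9  3.6] z [23.6 26.2 28.8]
side -45 -1 7 x -36.0 y [5.5 5.9 8.7] z [-21.1 -20.  -17.2]
side -45 1 18 x -36.0 y [-10.2   0.4   9.7] z [24.8 28.4 34. ]
side -60 -1 10 x -47.0 y [ 6.3  8.3 10. ] z [-22.5 -20.7 -18. ]
side -60 1 37 x -46.0 y [-11.4   0.5  10.1] z [24.2 31.8 35.4]
side -80 -1 8 x -61.0 y [ 7.5  9.3 11.4] z [-25.8 -22.5 -17.2]
side -80 1 36 x -60.0 y [-9.9  0.3  8.9] z [25.1 32.6 35.4]
```

Request:
{"op": "send_rows", "data": {
  "rows": "8 0 0 0 0 0 40; 8 0 0.1 0 0 0 40; 8 0.1 0 0 0 0 40; 8 0 0 0 0 0 40; 8 0 0 0 0 0 40; 8 0 0 0 0 0 40; 0 0 0 0 0 0 30; 0 0 0 0 0 0 22"
}}

```text
t: 15.9
tcp_pos: [0.423, -0.0476, 0.0502]
tool_rot: [-0.545, -0.45, 0.547, -0.448]
force: [0.1, -0.8, 0.4]
grip_width: 0.0223
```

Request:
{"op": "send_rows", "data": {
  "rows": "0 0 0 0 0 0 18; 0 0 0 0 0 0 16; 0 0 0 0 0 0 14; 0 0 0 0 0 0 12; 0 0 0 0 0 0 6; 0 0 0 0 0 0 6; 0 0 0 0 0 0 6; 0 0 0 0 0 0 6"
}}

```text
t: 16.9
tcp_pos: [0.423, -0.0477, 0.0505]
tool_rot: [-0.546, -0.45, 0.546, -0.449]
force: [0.1, 0.7, 5.4]
grip_width: 0.0127
```

Run:
```python
from look import *
st(); look('11',np.array([424.6,-47.8,96]),U)
```

```text
t 16.9 tcp [423.  -47.7  50.5] d az 161.6 tilt 0.1 jaw az -101.1 jaw el -0.02 F [0.1 0.7 5.4] T [-0.08  0.16  0.07] w 12.7 q [-0.06  0.51  0.09  2.37 -0.17  0.27 -1.59]
top 40 8
[423.8 -47.7  95.7] [-0.015  0.004  1.   ] x az 172.4 head [425.2 -48.    5.7] 0.4265549318751689
  fixture frame: wing [-41.5  -1.   95.7] head [-40.1  -1.1   5.7]
side 71 46
[423.2 -48.2  95. ] [-0.006  0.002  1.   ] x az 168.2 head [423.7 -48.4   5. ] 0.7860811193154547
  fixture frame: wing [-39.3   1.1  95. ] head [-38.8   1.    5. ]
```

View pics/side11z.png

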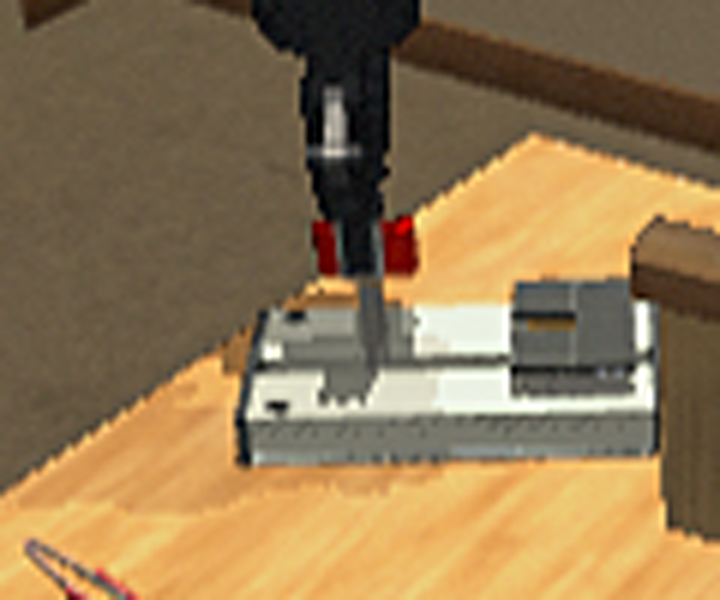

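View pics/top11z.png

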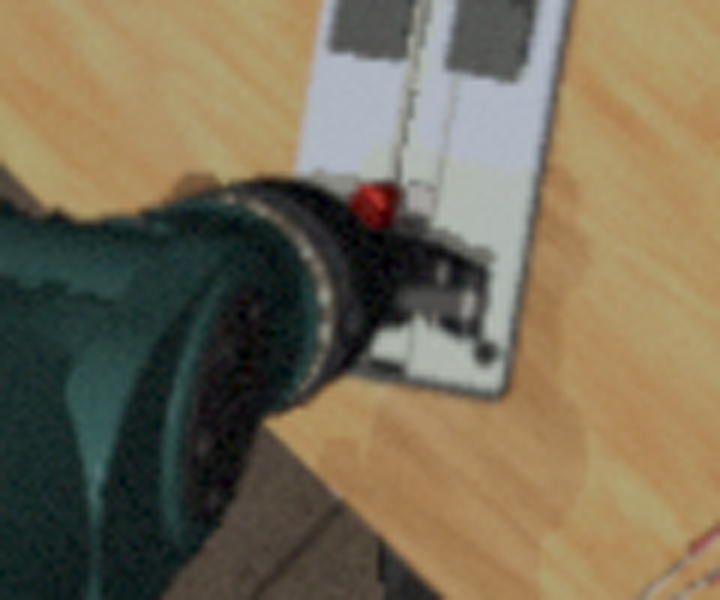

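Request:
{"op": "send_rows", "data": {
  "rows": "-1.4 0 0 0 0 0 6; -1.4 0 0 0 0 0 6; 0 6 0 0 0 0 6; 0 10 0 0 0 0 6; 0 10 0 0 0 0 6; 0 10 0 0 0 0 6; 0 10 0 0 0 0 6; 0 4 0 0 0 0 6"
}}

```text
t: 18.0
tcp_pos: [0.4731, -0.0574, 0.0528]
tool_rot: [-0.546, -0.45, 0.546, -0.449]
force: [0.4, -0.4, -1.7]
grip_width: 0.013
```

Run:
```python
from look import *
st(); pp,r=cur(); look('12',pp+r.apply(ov),U)
```

```text
t 18.0 tcp [473.1 -57.4  52.8] d az 159.9 tilt 0.1 jaw az -101.1 jaw el -0.02 F [ 0.4 -0.4 -1.7] T [0.01 0.03 0.01] w 13.0 q [-0.05  0.54  0.1   2.26 -0.16  0.35 -1.58]
top 18 4
[476.4 -59.   94.8] [-0.173  0.149  0.973] x az 171.6 head [492.1 -72.4   7.2] 0.6290312141054959
  fixture frame: wing [12.3 -2.3 94.8] head [ 30.1 -12.6   7.2]
side 72 56
[473.6 -57.4  97.5] [-0.019  0.033  0.999] x az 168.0 head [475.3 -60.5   7.6] 1.031896001267428
  fixture frame: wing [11.9  1.4 97.5] head [14.2 -1.2  7.6]
```

View pics/side12z.png

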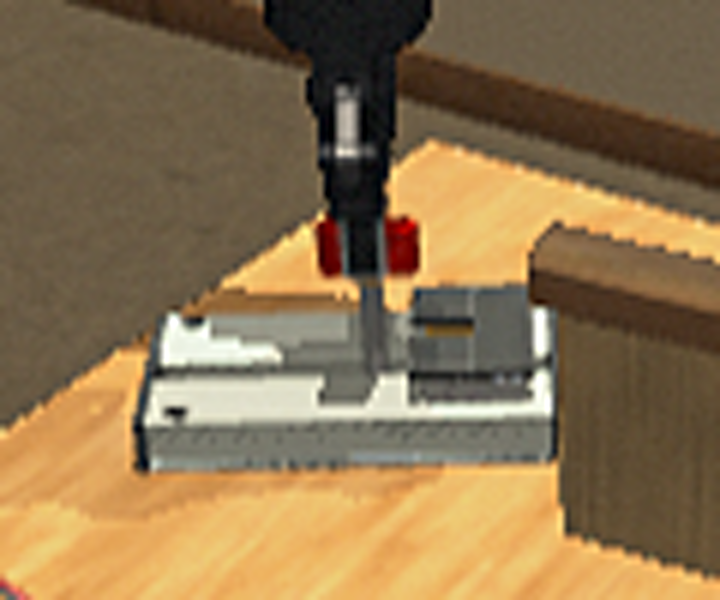

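Sliding freely: shank at (370,330), about to enter the fork, and no side force. I'll carry on in.

Request:
{"op": "send_rows", "data": {
  "rows": "0 5 0 0 0 0 6; 0 8 0 0 0 0 6; 0 8 0 0 0 0 6; 0 7 0 0 0 0 6; 0 6 0 0 0 0 6; 0 4 0 0 0 0 6; 0 2 0 0 0 0 6; 0 0 0 0 0 0 6"
}}

```text
t: 19.1
tcp_pos: [0.5111, -0.0649, 0.0526]
tool_rot: [-0.545, -0.45, 0.547, -0.448]
force: [-0.8, 0.8, -1.7]
grip_width: 0.0126
```

Run:
```python
from look import *
st(); pp,r=cur(); look('13',pp+r.apply(ov),U)
```

```text
t 19.1 tcp [511.1 -64.9  52.6] d az 164.6 tilt 0.2 jaw az -101.09 jaw el -0.01 F [-0.8  0.8 -1.7] T [ 0.01  0.02 -0.01] w 12.6 q [-0.04  0.57  0.11  2.18 -0.15  0.41 -1.57]
top 8 35
[514.2 -73.   89.9] [-0.342  0.097  0.935] x az -167.8 head [545.  -81.7   5.8] 2.0585547962894117
  fixture frame: wing [52.  -9.  89.9] head [ 83.9 -11.8   5.8]
side 74 75
[509.3 -64.7 100.3] [-0.175  0.17   0.97 ] x az 169.4 head [525. -80.  13.] 1.7645860882499749
  fixture frame: wing [ 48.4   1.  100.3] head [ 66.7 -11.1  13. ]
```

View pics/side13z.png

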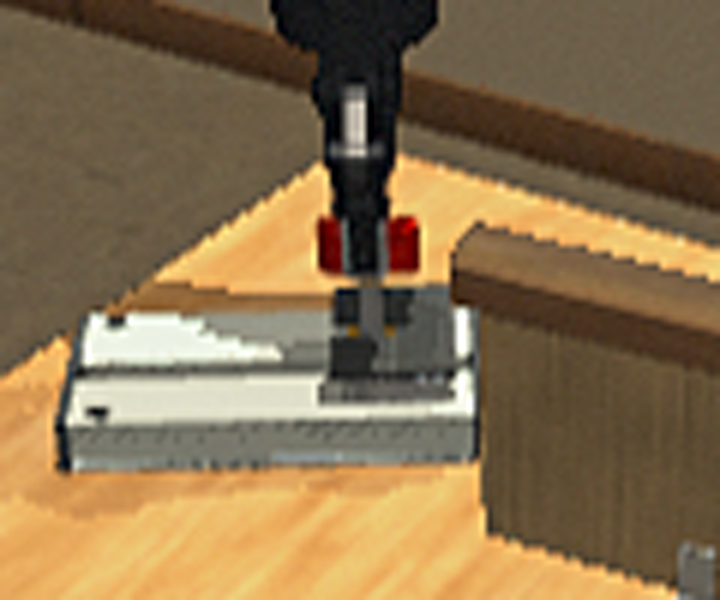

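Request:
{"op": "send_rows", "data": {
  "rows": "0 1 0 0 0 0 6; 0 1 0 0 0 0 6; 0 1 0 0 0 0 6; 0 1 0 0 0 0 6; 0 0.5 0 0 0 0 6; 0 0 0 0 0 0 6; 0 0 0 0 0 0 6; 0 0 0 0 0 0 6"
}}

```text
t: 20.2
tcp_pos: [0.5156, -0.0657, 0.0527]
tool_rot: [-0.545, -0.45, 0.547, -0.448]
force: [-0.1, -0.1, -2.2]
grip_width: 0.0129
```

Run:
```python
from plan import *
st()
```

```text
t 20.2 tcp [515.6 -65.7  52.7] d az 164.3 tilt 0.2 jaw az -101.09 jaw el -0.01 F [-0.1 -0.1 -2.2] T [ 0.01 -0.02  0.04] w 12.9 q [-0.04  0.57  0.11  2.17 -0.15  0.41 -1.57]
```

Request:
{"op": "send_rows", "data": {
  "rows": "0 0.5 0 0 0 0 6; 0 0.5 0 0 0 0 6; 0 0.5 0 0 0 0 6; 0 0.5 0 0 0 0 6; 0 0 0 0 0 0 6; 0 0 0 0 0 0 6; 0 0 0 0 0 0 6; 0 0 0 0 0 0 6"
}}

```text
t: 21.2
tcp_pos: [0.5168, -0.066, 0.0525]
tool_rot: [-0.545, -0.451, 0.547, -0.448]
force: [-3.3, 0.2, -0.2]
grip_width: 0.0129
```

Run:
```python
from plan import *
st()
```

```text
t 21.2 tcp [516.8 -66.   52.5] d az 166.4 tilt 0.3 jaw az -101.09 jaw el -0.01 F [-3.3  0.2 -0.2] T [ 0.1   0.64 -0.04] w 12.9 q [-0.04  0.57  0.11  2.17 -0.15  0.42 -1.57]
```

Run:
```python
from plan import *
pp,r=cur(); ov=np.array([-46,1.2,-.3]); w=pp+r.apply(ov)
T=r*R.from_rotvec(np.radians(90)*r.inv().apply([0,0,1]))
b=w-1.0*xh
e=planw([(b,r,1),(b,T,14),(b,T,1)],6,ov)
```

```text
0 -1 0 0 0 0 6; 0 0 0.2 -6.4 0 0 6; 0 0.1 0.1 -6.5 -0.1 0 6; 0 0 0.2 -6.4 0 0 6; 0 0.1 0.1 -6.4 0 0 6; 0 0 0.2 -6.4 0 0 6; 0 0.1 0.1 -6.5 -0.1 0 6; 0 0 0.2 -6.4 0 0 6

0 0 0.1 -6.4 0 0 6; 0 0.1 0.2 -6.5 -0.1 0 6; 0 0 0.2 -6.4 0 0 6; 0 0.1 0.1 -6.4 0 0 6; 0 0 0.2 -6.4 0 0 6; 0 0 0.1 -6.5 -0.1 0 6; 0 0.1 0.2 -6.4 0 0 6; 0 0 0 0 0 0 6

max 1.0 6.500769185258003 n 16 end [517.3 -67.2  52.5]
```

Request:
{"op": "send_rows", "data": {
  "rows": "0 -1 0 0 0 0 6; 0 0 0.2 -6.4 0 0 6; 0 0.1 0.1 -6.5 0 0 6; 0 0 0.2 -6.4 0 0 6; 0 0.1 0.1 -6.4 0 0 6; 0 0 0.2 -6.4 0 0 6; 0 0.1 0.1 -6.5 0 0 6; 0 0 0.2 -6.4 0 0 6"
}}

```text
t: 22.2
tcp_pos: [0.5168, -0.0679, 0.0525]
tool_rot: [0.331, 0.625, -0.332, 0.624]
force: [-2.3, -1.2, -1.7]
grip_width: 0.0132
```

Run:
```python
from plan import *
st()
```

```text
t 22.2 tcp [516.8 -67.9  52.5] d az -179.1 tilt 0.2 jaw az -55.95 jaw el -0.1 F [-2.3 -1.2 -1.7] T [-0.22  0.62 -0.04] w 13.2 q [ 0.11  0.57 -0.09  2.16  0.12  0.42 -1.06]
```

Request:
{"op": "send_rows", "data": {
  "rows": "0 0 0.1 -6.4 0 0 6; 0 0.1 0.2 -6.5 0 0 6; 0 0 0.2 -6.4 0 0 6; 0 0.1 0.1 -6.4 0 0 6; 0 0 0.2 -6.4 0 0 6; 0 0 0.1 -6.5 0 0 6; 0 0.1 0.2 -6.4 0 0 6; 0 0 0 0 0 0 6"
}}

```text
t: 23.2
tcp_pos: [0.5179, -0.0682, 0.0525]
tool_rot: [0.069, 0.705, -0.069, 0.703]
force: [-2.3, -0.4, -2.9]
grip_width: 0.0128
```

Run:
```python
from look import *
st(); pp,r=cur(); look('14',pp+r.apply(ov),U*R.from_euler('z',90,degrees=True))
```

```text
t 23.2 tcp [517.9 -68.2  52.5] d az 168.8 tilt 0.2 jaw az -11.24 jaw el -0.18 F [-2.3 -0.4 -2.9] T [-0.21  0.48 -0.  ] w 12.8 q [ 0.27  0.58 -0.3   2.15  0.38  0.46 -0.52]
top 28 110
[534.3 -84.   91. ] [ 0.388 -0.06   0.92 ] x az -164.3 head [499.4 -78.6   8.2] 5.283311201951604
  fixture frame: wing [ 73.8 -16.1  91. ] head [ 38.5 -17.3   8.2]
side 67 78
[515.7 -65.7  97.2] [-0.098  0.259  0.961] x az -97.4 head [524.4 -89.   10.8] 2.1775048942920705
  fixture frame: wing [54.8  1.2 97.2] head [ 67.8 -20.1  10.8]
```

View pics/side14z.png

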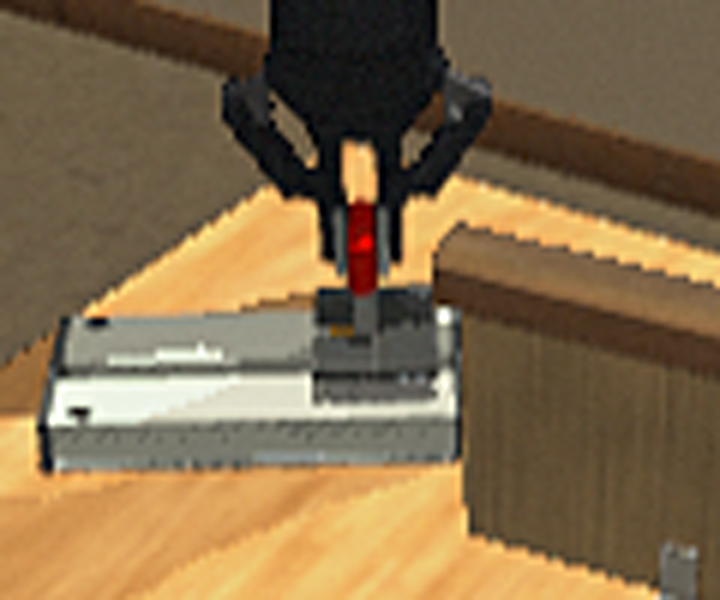

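View pics/top14z.png

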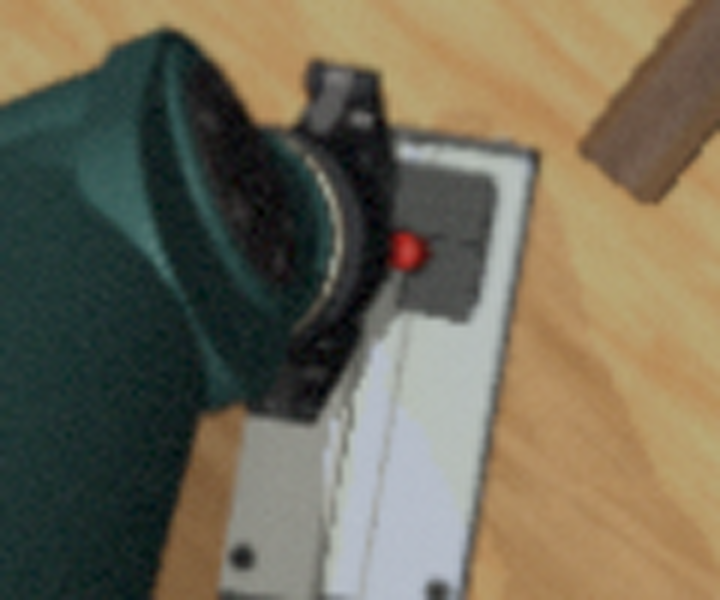

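Request:
{"op": "send_rows", "data": {
  "rows": "0 0 -0.3 0 0 0 6; 0 0 -0.3 0 0 0 6; 0.8 0 0 0 0 0 6; 0.8 0 0 0 0 0 6; 0.6 0 0 0 0 0 6; 0 0 0 0 0 0 6; 0 0 0 0 0 0 6; 0 0 0 0 0 0 6"
}}

```text
t: 24.3
tcp_pos: [0.5181, -0.0669, 0.0506]
tool_rot: [0.069, 0.704, -0.068, 0.703]
force: [0.6, 0.8, -0.9]
grip_width: 0.013
```

Run:
```python
from look import *
st()
```

```text
t 24.3 tcp [518.1 -66.9  50.6] d az 143.8 tilt 0.1 jaw az -11.08 jaw el -0.11 F [ 0.6  0.8 -0.9] T [ 0.26  0.13 -0.01] w 13.0 q [ 0.27  0.58 -0.3   2.15  0.38  0.45 -0.53]
```

Request:
{"op": "send_rows", "data": {
  "rows": "0.4 0 0 0 0 0 6; 0.4 0 0 0 0 0 6; 0.2 0 0 0 0 0 6; 0 0 0 0 0 0 6; 0 0 0 0 0 0 6; 0 0 0 0 0 0 6; 0 0 0 0 0 0 6; 0 0 0 0 0 0 6"
}}

```text
t: 25.3
tcp_pos: [0.5181, -0.0669, 0.0505]
tool_rot: [0.068, 0.704, -0.068, 0.703]
force: [-2.6, 0.5, 8.6]
grip_width: 0.0128
```

Run:
```python
from look import *
st()
```

```text
t 25.3 tcp [518.1 -66.9  50.5] d az 157.5 tilt 0.1 jaw az -11.08 jaw el -0.09 F [-2.6  0.5  8.6] T [0.4 0.5 0. ] w 12.8 q [ 0.26  0.58 -0.3   2.15  0.38  0.45 -0.53]
```

Request:
{"op": "send_rows", "data": {
  "rows": "-0.6 0 0 0 0 0 6; 0 0 0 0 0 0 6; 0 0 0 0 0 0 14; 0 0 0 0 0 0 17; 0 0 0 0 0 0 22; 0 0 0 0 0 0 28; 0 0 0 0 0 0 34; 0 0 0 0 0 0 34"
}}

```text
t: 26.3
tcp_pos: [0.5175, -0.0673, 0.05]
tool_rot: [0.069, 0.705, -0.068, 0.703]
force: [0.2, 0.7, -0.3]
grip_width: 0.0342
```

Request:
{"op": "send_rows", "data": {
  "rows": "-3 0 0 0 0 0 34; -8 0 0 0 0 0 34; -12 0 0 0 0 0 34; -15 0 0 0 0 0 34; -20 0 0 0 0 0 34; -20 0 0 0 0 0 34; -20 0 0 0 0 0 34; -15 0 0 0 0 0 34"
}}

```text
t: 27.3
tcp_pos: [0.5182, -0.0674, 0.1649]
tool_rot: [0.069, 0.704, -0.068, 0.703]
force: [-0.0, 0.4, -0.0]
grip_width: 0.0337
```

Run:
```python
from look import *
st(); look('15',np.array([518,-66.5,96.]),U*R.from_euler('z',90,degrees=True))
```

```text
t 27.3 tcp [518.2 -67.4 164.9] d az 153.3 tilt 0.1 jaw az -11.1 jaw el -0.07 F [-0.   0.4 -0. ] T [ 0.04 -0.06 -0.04] w 33.7 q [ 0.36  0.41 -0.42  2.08  0.25  0.7  -0.41]
top 119 162
[518.7 -70.9  96.2] [-0.138  0.04   0.99 ] x az -102.1 head [531.1 -74.5   7.2] 3.9348239043067004
  fixture frame: wing [56.  -6.1 96.2] head [68.8 -7.3  7.2]
side 66 87
[516.4 -65.   95.6] [-0.15   0.175  0.973] x az -97.9 head [529.8 -80.8   8. ] 2.5235713405641107
  fixture frame: wing [55.4  2.  95.6] head [ 71.6 -11.    8. ]
```

View pics/side15z.png

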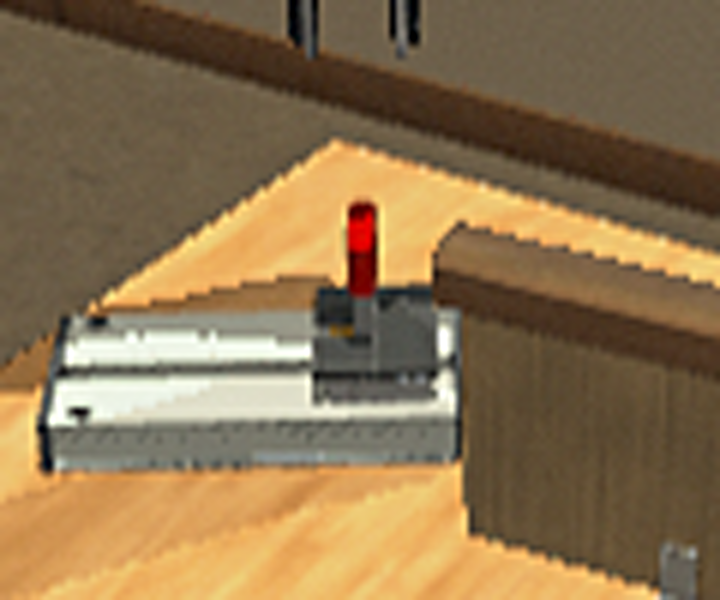

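View pics/top15z.png

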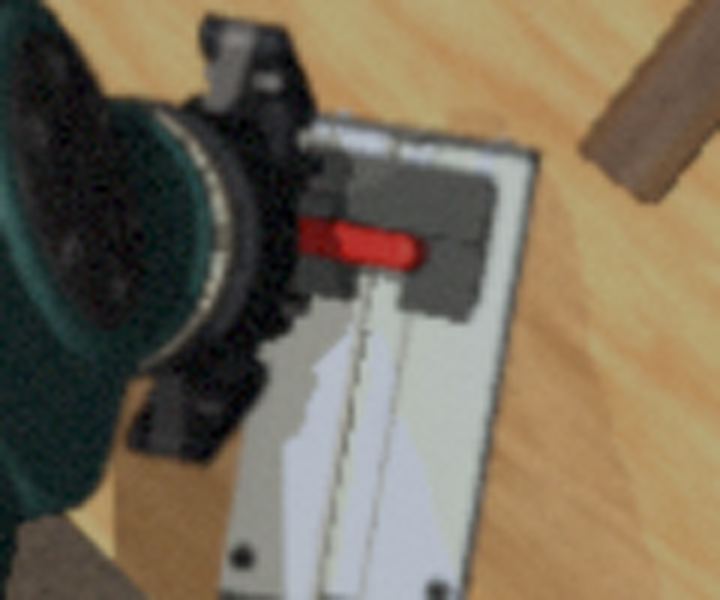

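Request:
{"op": "send_rows", "data": {
  "rows": "-20 0 0 0 0 0 34; -20 10 -10 0 0 0 34; -20 20 -15 0 0 0 34; -20 30 -15 0 0 0 34; 0 40 -15 0 0 0 34; 0 40 -10 0 0 0 34; 0 30 -5 0 0 0 34; 0 0 0 0 0 0 34"
}}

```text
t: 28.4
tcp_pos: [0.4815, 0.1157, 0.2431]
tool_rot: [0.067, 0.705, -0.066, 0.703]
force: [0.7, -0.8, -0.6]
grip_width: 0.0338
```

Run:
```python
from look import *
st()
for n in('top','side'):
    p,dd=grab(n,n+'16');W=cloud(n,dd)*1000+[0,0,1.3];q=p.astype(int)
    near=(abs(W[...,0]-518)<45)&(abs(W[...,1]+66)<45)&(W[...,2]>60)&(W[...,2]<125)
    Q=W[near&(q[...,0]>2.2*q[...,1])&(q[...,0]>60)]
    sh=W[near&(W[...,2]>60)&(W[...,2]<74)]
    U2=U*R.from_euler('z',90,degrees=True)
    def res(v): return sdf((U2*R.from_rotvec(v[3:])).inv().apply(Q-v[:3])+[0,0,90])
    s=least_squares(res,np.r_[518,-66,96,0,0,0],loss='soft_l1',f_scale=1.5,x_scale=[1,1,1,.02,.02,.02])
    M=(U2*R.from_rotvec(s.x[3:])).as_matrix();F=np.array([464.8,-54.4,0]) if n=='top' else np.array([461.6,-56.6,0])
    print(n,len(Q),s.x[:3].round(1),'xaz',np.degrees(np.arctan2(M[1,0],M[0,0])).round(1),'z',M[:,2].round(3),'fix frame',R.from_rotvec([0,0,np.radians(10.8)]).apply(s.x[:3]-F).round(1), 'shank pts',len(sh),(np.median(sh,0).round(1) if len(sh) else ''))
    b=cv2.resize(p,None,fx=1.5,fy=1.5);cv2.imwrite(f'pics/{n}16f.png',b[:,:,::-1])
    c=proj(n,[.518,-.066,.06])[0].astype(int)
    b=cv2.resize(p[c[1]-40:c[1]+50,c[0]-60:c[0]+60],None,fx=6,fy=6,interpolation=cv2.INTER_CUBIC);cv2.imwrite(f'pics/{n}16z.png',b[:,:,::-1])
```

```text
t 28.4 tcp [481.5 115.7 243.1] d az 148.4 tilt 0.2 jaw az -10.79 jaw el -0.21 F [ 0.7 -0.8 -0.6] T [-0.01  0.05  0.03] w 33.8 q [ 0.11  0.28 -0.53  2.05  0.18  0.86 -0.71]
top 123 [518.8 -64.6  95.8] xaz -97.7 z [ 0.053 -0.004  0.999] fix frame [55.   0.1 95.8] shank pts 0 
side 72 [518.1 -64.1  95.8] xaz -103.6 z [-0.027  0.013  1.   ] fix frame [56.9  3.2 95.8] shank pts 13 [518.2 -70.1  65.9]
```

View pics/top16f.png

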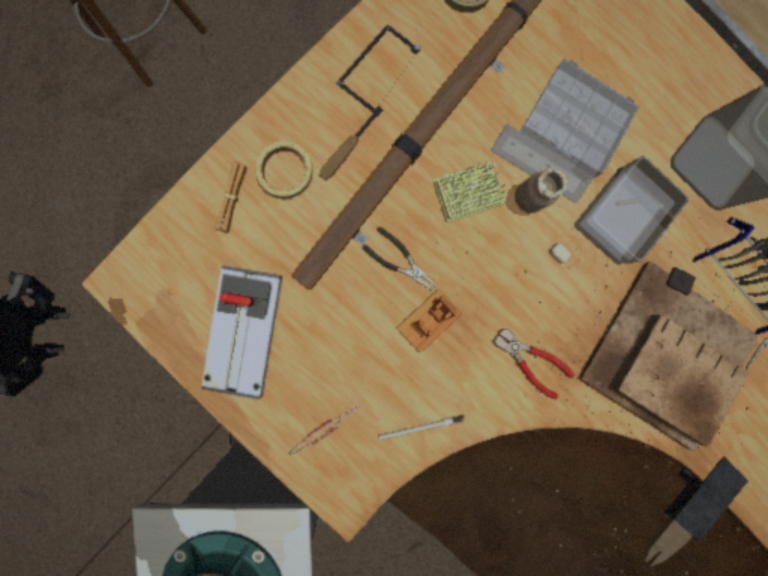

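View pics/top16z.png

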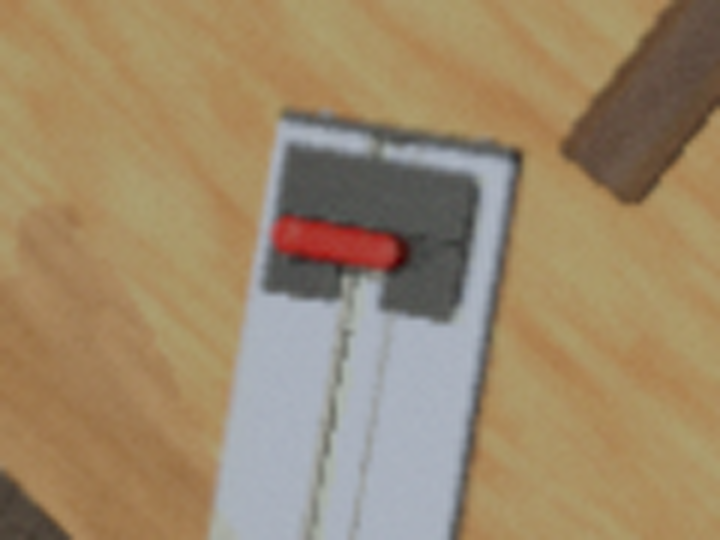

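View pics/side16f.png

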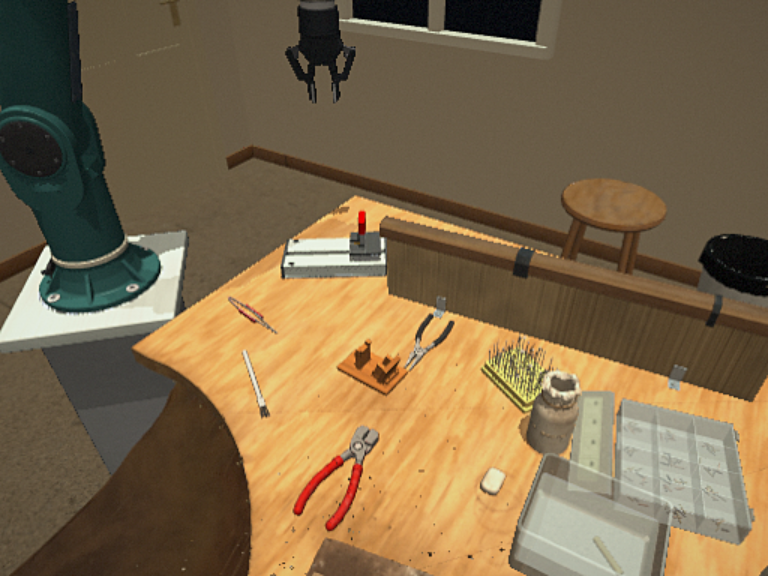

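The wing stands square across the slot, over the fork's bottom. The pliers, nippers and clamp are where they were, and the arm is clear. Handing in.

```bash
python3 -c "
from station import order
print(order.finish_job())"
```

```text
the job is handed in; nothing more can be done
None
```

The stud is standing in the fork with its wing square across the slot and its head turned under the lips. The job is handed in at about 28.5 s of the 54 s allowed.

I took the stud from the rest, tipped it upright and stood it head down in the open stretch of the slot, then let go. I gripped the wing again from above and slid the stud 2–3 mm off the floor. The slide ended on light contact with the fork's bottom, about 3 N. I then backed off about 1 mm, gave it the quarter turn, set it on the slot floor and released it.

**Last checks**
- **Height:** wing centre at 95.8 mm in both cameras (96 mm expected), so the head is on the slot floor.
- **Position along the slot:** 55.0 mm by the top camera and 56.9 mm by the side camera; the seat is at 55 mm.
- **Wing direction:** -97.7° (top) and -103.6° (side), mean -100.7°; square to the slot is -100.8°.
- **Other items:** the pliers, nippers and ring clamp look unmoved in the pictures. The arm and gripper are clear of everything.

**What disagreed**
- **Sideways position:** the cameras differ by about 3 mm, 0.1 mm by the top camera and 3.2 mm by the side camera. I relied on the top camera because it sees that direction best.
- **Reported TCP:** it lay about 35 mm ahead of the fingertips seen in the pictures. I set the grip depth from the pictures.
- **Head under the lips:** it cannot be seen, so I infer that it is locked from the wing's angle and height.

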